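# Turn the toolmaker's vice onto its side and seat it in the plate's stops

### The arm

A 6-joint arm with a two-finger parallel gripper is mounted at the origin on a cart in front of the work surface, level with it; the furniture and walls round the work are solid. World frame = base frame: x ahead of the robot, y to its left, z up, the work surface at z = 0. Lengths are in m, angles in rad, forces in N, time in s.
With the tool pointing down it reaches from about 0.375 to 0.975 m from the base axis. Payload 3.8 kg.
Tool frame: the origin (TCP) lies on the front face of the gripper's body, between the roots of the fingers; the fingertips stand 64 mm ahead of it and the grasp point (between the pads) lies 45 mm ahead of it; x points along the fingers, z is the direction in which the jaws open and shut, and the axes are right-handed (so a half turn about x gives the same grasp; the last joint's range is limited). The gripper opens to 88 mm and grips with 3 to 60 N. Pads are 18 mm wide; open, the fingers measure 123 mm over their backs; the gripper's body (75 mm by 187 mm) begins 45 mm behind the grasp point.
Start: joints at [-1.338, 0.264, 1.604, -0, 1.274, -0.037], TCP at [0.18, -0.651, 0.303] pointing down, gripper open.
Joint ranges: [-2.63, 2.63], [-0.94, 2.18], [0.31, 2.57], [-1.31, 4.45], [0, 2.66], [-2.55, 2.55]. Speed limits (rad/s): [2.57, 2.57, 3.14, 3.14, 3.14, 3.14].

### API

Orientations are given as [roll, pitch, yaw] about the fixed x, y, z axes, in that order (R = Rz(yaw) Ry(pitch) Rx(roll)).
In Python, from cell import robot, viewer, order gives the robot as it stands.
- The arm moves only by the tool move_arm, never from a script. Its argument "targets" is a list of rows, each a list of 4 numbers: the shift along the tool's x, y, z in m, then the turn about the tool's x in degrees. A call has 1 to 20 rows; each row shifts and turns the commanded pose from where the row before left it, along the tool's axes as they then stand; what a row does not reach is not made up. A row lasts 1/10 s, in which the tool goes at most 50 mm and 8.59 degrees, less where a joint would pass 70% of its speed; a pose out of reach is approached as far as the arm can. A call is refused whole if a number of a shift passes 0.05 or a number of a turn 8.59, either way. A call with a gripper value outside its range is refused whole. "hand" is the opening, from 0 (shut) to 1 (fully open), set as the call begins (left out, the last holds). The fingers move at their own pace and stop on an object; "newtons" is the grip in N (left out, the last holds). Time passes only in rows, so rows that do not move let the fingers close. It gives the time, the measured TCP pose, the force and the opening at its end, in the units of the state.
- robot.sense(): the state, without advancing time (a new reading comes with each control period).
- viewer.read_camera(name): name is "side" or "top"; returns a dict with "image" (480x640x3 uint8, blue, green, red), "K" (3x3 intrinsics, pixels), "view" (4x4, takes a point from world to camera coordinates). Camera axes: x right, y up, looking along -z (the intrinsics and any distortion apply to the point x, -y, -z); pixel columns grow to the right and rows downward; lengths in m; the calibration is good to about 2 mm. A picture is of the moment at which its call begins. There is no depth.
- order.close_job(): hands the job in, once; it reports no verdict.
Trained networks look in a picture, given as the dict that the camera call returned (one of the last four; its "shot" number tells which), for a name from the list of things; names that differ only in an ending like _2 or _b are one class to them, and where a whole thing is asked for, a point or a joint stands for the part that bears it (a point fixed in the world has none). Each returns a list of dicts, best first, with "confidence" (0 to 1); they miss things now and then, are a little off and sometimes report something else, mostly with a low value. They report only what shows in the picture. A call takes as long as a camera call.
- viewer.masks_of(label, picture): "pixels" (480x640 bool, what is visible of it) and "pixel" ([row, column] in pixels, amid what is visible of it).
The state is a dict: "time_s": time; "q": joint angles; "qd": joint speeds; "joint_efforts": joint torques, N m; "position": TCP position; "tcp_rot": TCP orientation; "contact_force": force on the tool from outside, world axes, zero at the start; "moment": the same for the moment, N m; "width": finger opening in m.
Only numpy, scipy, OpenCV 4.12 (cv2) and the standard library are available. Lean on these libraries where they do the work, as an engineer would, in place of code of your own. Each camera call takes 0.05 s, during which the arm holds its last target.

### The job

The flange of the bush in the little vice has been checked from above; now its side is to be measured. Without gripping or lifting anything, push with the fingertips to tip the vice a quarter turn on the granite plate, away from the long back rail, so that its underside faces that rail; then gently push it until the underside lies fully home, flush along the back rail, and its fixed-jaw end is home against the short end stop. Leave the gauge block, the loupe and the oil bottle where they are.

Things in the scene. Friction and masses are not known exactly. Their poses are not given: they have to be found in the camera images.
- plate: Fixed granite plate, 220 (x) x 300 (y) mm, top 30 mm above the bench; origin: centre of its underside. Its x axis points across it to the long steel back rail (far side from the robot; yaw -0.65 to -0.3 rad): rail's inner face at x = +95 mm, y from -140 to +130, rail 16 mm high above the plate and 15 thick. The end stop lies to the robot's left (+y).
- nest_corner (a point): Inner corner on the plate's top where the planes of the back rail's inner face (looks to -x) and the end stop's inner face (looks to -y) meet; axes as the plate's. The end stop is a steel bar, 16 mm high, 15 thick in y, running along x from 73 mm to 1 mm before the back rail's face.
- vice_centre (a point): Small steel vice, loose, 44 mm wide (x), 121 long (y), 44 tall (z), 0.6 to 1.0 kg. Point: mid-width, 22 mm above its underside, half-way along. Axes: x across, y from screw knob to fixed jaw, z from underside to jaw tops. It starts upright on the plate, axes within 0.25 rad of the plate's, its back side (x = +22) facing the rail, 40 mm or more off; mass centre near y = +10, z = -2.
- vice_brow (a point): Point on the vice's flat back side (x = +22 mm from vice_centre, y = +1), 4 mm below the moving jaw's top; vice axes. The place to push to tip it; here the moving jaw (24 mm long in y) stands flush on the 18 mm high bed. Friction is about 0.6, so a low or merely level push slides the vice: let the tip rise with the edge. Past about 47 degrees it drops over by itself.
- vice_heel (a point): Point on the vice: middle of the bottom edge of its flat fixed-jaw end (60.5 mm along +y from vice_centre, on the underside); vice axes. Done, the vice's x axis points up, its z axis away from the back rail, its y axis to the end stop, and this point is 22 mm straight above nest_corner.
- vice_knob (a point): Centre of the end face of the vice's round screw knob (18 mm across, 14 mm long, does not turn), 60.5 mm along -y and 6 mm along +z from vice_centre; vice axes. Next to it the screw block, as wide as the vice, spans y = -44 to -30 mm; its top is 8 mm below the jaw tops.
- bush_face (a point): Centre of the flange face of the aluminium bush held fast in the jaws: flange 38 mm across, 9 mm thick, its face 10 mm beyond the jaw tops, 27 mm along +y from vice_centre; vice axes. Beside it the moving jaw's top spans y = -11 to +13 mm, the fixed jaw's y = +40 to +60 mm.
- gauge_block_50: Bystander: loose steel gauge block, 9 x 50 x 35 mm, standing on the plate beyond the end stop. Origin: centre of its underside.
- loupe: Bystander: loose folding loupe, 33 x 38 x 16 mm, on the plate beyond the end stop. Origin: centre of its underside.
- oil_bottle: Bystander: loose amber dropper bottle, 34 mm across, 86 mm high, on the bench left of and behind the plate. Origin: centre of its underside.

How it is judged:
On the way:
1. the vice has been tipped onto its side, underside towards the back rail (angle between vice_centre's own x axis and vertical below 0.1 rad and z of vice_heel in the frame of nest_corner below 0.03 m), for 0.2 s.
At the end, for the whole second after the job is handed in: The vice lies at rest on its side on the plate (x axis within 0.06 rad of straight up), its length within 0.035 rad of the rail, its underside within 3 mm of the back rail's face and its fixed-jaw end within 3 mm of the end stop's face (angle between vice_centre's own x axis and vertical below 0.06 rad and angle between the y axis of vice_centre and the y axis of nest_corner, either way round below 0.035 rad and x of vice_heel in the frame of nest_corner between -0.003 and 0.003 m and y of vice_heel in the frame of nest_corner between -0.003 and 0.003 m and z of vice_heel in the frame of nest_corner below 0.025 m and linear speed of vice below 0.01 m/s); the robot touches nothing.
It fails at once if the vice was lifted clear of the plate or stood on end (z of vice_centre in the frame of nest_corner above 0.042 m or (angle between vice_centre's own z axis and vertical below 0.12 rad and z of vice_centre in the frame of nest_corner above 0.031 m) or (angle between vice_centre's own x axis and vertical below 0.12 rad and z of vice_centre in the frame of nest_corner above 0.031 m)).
It fails at once if the vice was tipped the wrong way or turned upside down (angle between vice_centre's own x axis and vertical above 2.4 rad or angle between vice_centre's own z axis and vertical above 2 rad).
It fails at once if the vice was pushed off the plate (z of vice_centre in the frame of nest_corner below 0.01 m).
It fails at once if the vice was squeezed in the fingers or pushed far too hard (more than 60 N) (contact force between the fingers and vice above 60 N).
It fails at once if a bystander was moved by more than 15 mm (distance of any of gauge_block_50, loupe, oil_bottle from where it was at the start of the episode above 0.015 m).
It also fails if it takes over 72 s, if anything falls off the work surface, if the arm or the gripper's body presses on something with over 40 N, if the wrist force passes 120 N, or if a joint passes its speed limit or range.

## Working session

There is one attempt and no reset: what is moved stays moved. The work goes in short steps, Python scripts to look and compute and a tool call to move; the robot and the scene stay as the last step left them, time stands still between calls to the robot, and variables do not carry over. Pictures are saved under pics/ and viewed, and the job is handed in when it is done.

Besides the shell and the picture viewer there is one more tool, called as name(argument=value, ...), one argument or row to a line, values as JSON. move_arm: Moves the arm, as the interface text tells. Its arguments: {"type":"object","properties":{"targets":{"type":"array"},"hand":{"type":"number"},"newtons":{"type":"number"}},"required":["targets"]}

```bash
mkdir -p pics; ls
cat > h.py <<'E'
import numpy as np,cv2,pickle
from cell import robot,viewer,order
def snap(name,tag):
    p=viewer.read_camera(name); cv2.imwrite(f'pics/{tag}.png',p['image']); pickle.dump(p,open(f'pics/{tag}.pkl','wb')); return p
E
python3 - <<'E'
from h import *
print(robot.sense())
for n in('side','top'):
    p=snap(n,n+'0'); print(n,p['K'],p['view'],[k for k in p])
    for l in ['plate','vice_centre','gauge_block_50','loupe','oil_bottle']:
        print(l,[(round(r['confidence'],2),r['pixel']) for r in viewer.masks_of(l,p)][:2])
E
```

```text
pics
{'time_s': 0.0, 'q': array([-1.33793141e+00,  2.64725035e-01,  1.60533421e+00,  1.84621538e-05,
        1.27369237e+00, -3.68596151e-02]), 'qd': array([-1.43755531e-04, -4.70578457e-04,  3.94715381e-04, -2.20047250e-04,
       -1.73017273e-04, -1.21540804e-05]), 'joint_efforts': array([ 9.87520034e-04, -5.02104771e+01, -3.56874347e+01,  7.26454309e-02,
        2.92543473e-02, -1.81579580e-04]), 'position': array([ 0.17976604, -0.65004856,  0.30142828]), 'tcp_rot': array([3.09656187, 1.5686373 , 1.79548465]), 'contact_force': array([-0.18564438, -0.01135937,  0.80293244]), 'moment': array([ 0.02841606, -0.03520672,  0.02042898]), 'width': 0.08775948734887742}
side [[455.59363957   0.         322.52786793]
 [  0.         455.59363957 243.10209799]
 [  0.           0.           1.        ]] [[-0.93116061 -0.36419352  0.01740708  0.4430114 ]
 [ 0.17553552 -0.40593696  0.89688487 -0.23713397]
 [-0.31957348  0.83819942  0.4419214  -0.57145897]
 [ 0.          0.          0.          1.        ]] ['image', 'K', 'view', 'shot']
plate [(0.77, [271.6, 348.6])]
vice_centre []
gauge_block_50 [(0.56, [258.2, 296.8]), (0.2, [272.2, 349.0])]
loupe [(0.76, [281.3, 339.2])]
oil_bottle [(0.79, [300.8, 239.0])]
top [[511.09324169   0.         316.53498941]
 [  0.         511.09324169 244.78575906]
 [  0.           0.           1.        ]] [[-0.02599243 -0.99953491  0.01594868 -0.17702719]
 [ 0.9910739  -0.02367907  0.13119382 -0.55956182]
 [-0.13075516  0.01921637  0.99122844 -0.87055189]
 [ 0.          0.          0.          1.        ]] ['image', 'K', 'view', 'shot']
plate [(0.65, [272.5, 332.3]), (0.35, [213.3, 207.0])]
vice_centre [(0.63, [292.5, 374.7])]
gauge_block_50 [(0.72, [225.0, 291.1]), (0.56, [293.2, 374.3])]
loupe [(0.65, [285.0, 269.3])]
oil_bottle []
```

View pics/side0.png

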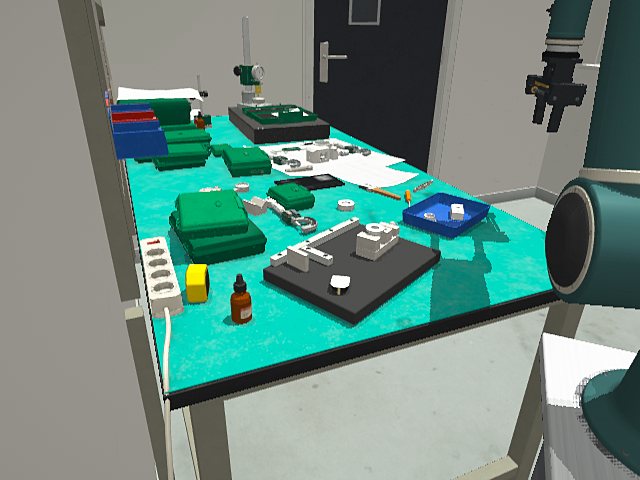

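View pics/top0.png

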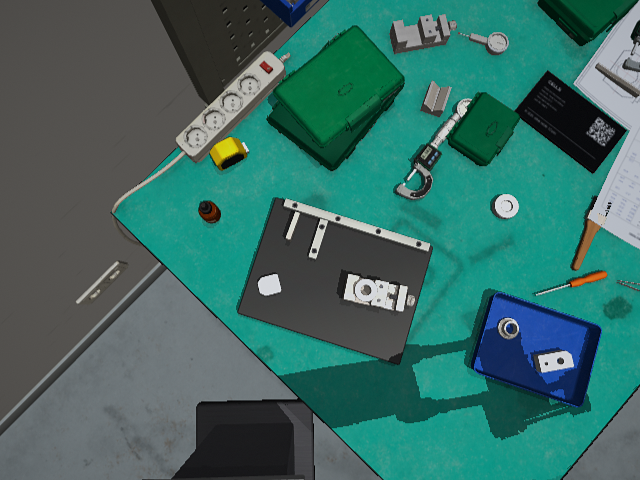

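The top view shows the plate centred near (335,280), the rail running from (285,203) to (430,247), and the end stop at (316,240). The vice is at (375,292) with its knob at (411,300). The gauge block is at (292,225), the loupe at (269,285) and the bottle at (209,211). I'll zoom in for accurate corner picks.

Run:
```python
import cv2
a=cv2.imread('pics/top0.png')[190:370,230:440]; cv2.imwrite('pics/top0z.png',cv2.resize(a,None,fx=3.8,fy=3.3,interpolation=cv2.INTER_CUBIC)[:600,:800])
a=cv2.imread('pics/side0.png')[210:325,255:445]; cv2.imwrite('pics/side0z.png',cv2.resize(a,None,fx=4,fy=4,interpolation=cv2.INTER_CUBIC))
```

```text
(no output)
```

View pics/top0z.png

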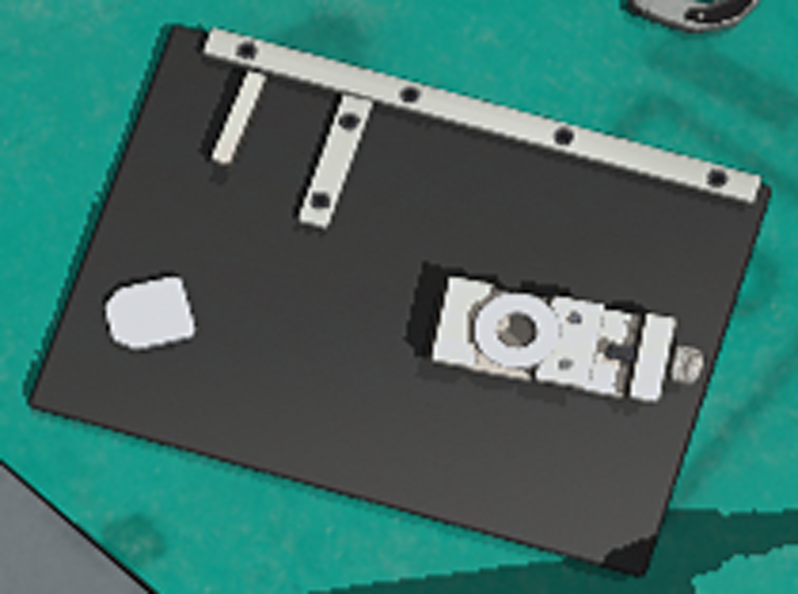

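View pics/side0z.png

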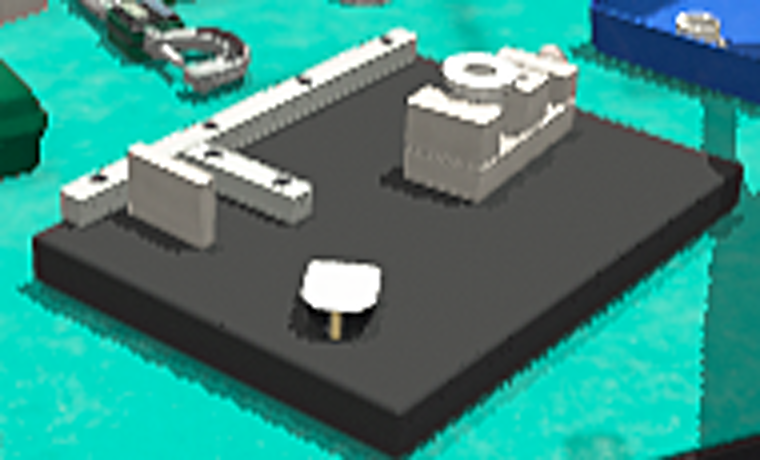

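```bash
cat >> h.py <<'E'
def proj(p,P):
    V=p['view']; c=(np.atleast_2d(P)@V[:3,:3].T+V[:3,3])*[1,-1,-1]
    u=c@p['K'].T; return u[:,:2]/u[:,2:]
def Rz(a): c,s=np.cos(a),np.sin(a); return np.array([[c,-s,0],[s,c,0],[0,0,1]])
def load(t): return pickle.load(open(f'pics/{t}.pkl','rb'))
E
cat > fit0.py <<'E'
from h import *
from scipy.optimize import least_squares
T,S=load('top0'),load('side0')
tz=lambda a:np.array([a[0]/3.8+230-.4,a[1]/3.3+190-.4]); sz=lambda a:np.array([a[0]/4+255-.4,a[1]/4+210-.4])
pl=[(T,tz,(.11,.15,.03),(170,25)),(T,tz,(-.11,.15,.03),(32,403)),(T,tz,(-.11,-.15,.03),(643,575)),(T,tz,(.11,-.15,.03),(768,185)),
(T,tz,(.095,.13,.046),(205,52)),(T,tz,(.095,-.14,.046),(754,202)),
(S,sz,(.11,.15,.03),(35,240)),(S,sz,(-.11,.15,.03),(400,413)),(S,sz,(-.11,-.15,.03),(742,168))]
def rp(v,full=False):
    R=Rz(v[2]); 
    r=[proj(c,R@np.array(P)+[v[0],v[1],0])[0]-f(u) for c,f,P,u in pl]; r=np.array(r)
    return r if full else r.ravel()
s=least_squares(rp,[.55,-.2,-.4],loss='soft_l1');print(s.x);print(rp(s.x,1).round(2))
v=s.x
# stop inner face y
def rs(y):
    R=Rz(v[2]);r=[]
    for P,u in [((.022,y[0],.046),(326,228)),((.022,y[0]+.015,.046),(299,221)),((.094,y[0],.046),(372,103))]:
        r.append(proj(T,R@np.array(P)+[v[0],v[1],0])[0]-tz(u))
    for P,u in [((.022,y[0],.046),(311,185)),((.022,y[0]+.015,.046),(285,193))]:
        r.append(proj(S,R@np.array(P)+[v[0],v[1],0])[0]-sz(u))
    return np.ravel(r)
q=least_squares(rs,[.05],loss='soft_l1');print('stop y',q.x,rs(q.x).round(2))
vi=[(T,tz,(.022,.06,.022),(450,277)),(T,tz,(-.022,.06,.022),(433,361)),(T,tz,(.022,-.044,.014),(675,318)),(T,tz,(-.022,-.044,.014),(660,402)),
(T,tz,(.022,-.03,.014),(645,315)),(T,tz,(-.022,-.03,.014),(631,398)),(T,tz,(0,.027,.032),(517,331)),(T,tz,(0,-.0605,.006),(703,365)),
(S,sz,(.022,.06,.022),(407,103)),(S,sz,(-.022,.06,.022),(496,126)),(S,sz,(.022,.06,-.022),(405,180)),(S,sz,(-.022,.0605,-.022),(473,201)),(S,sz,(0,.027,.032),(478,70))]
def rv(w,full=False):
    R=Rz(w[2]); r=np.array([proj(c,R@np.array(P)+[w[0],w[1],.052])[0]-f(u) for c,f,P,u in vi])
    return r if full else r.ravel()
w=least_squares(rv,[v[0],v[1]-.05,v[2]],loss='soft_l1');print('vice',w.x);print(rv(w.x,1).round(2))
w=w.x;R=Rz(v[2]);nc=R@np.array([.095,q.x[0],.03])+[v[0],v[1],0]
print('nest',nc,'yaw',v[2]);print('vice in nest',R.T@(np.array([w[0],w[1],.052])-nc),w[2]-v[2])
for n,P in dict(brow=(.022,.001,.018),heel=(0,.0605,-.022),knob=(0,-.0605,.006),bush=(0,.027,.032)).items(): print(n,Rz(w[2])@P+[w[0],w[1],.052])
pickle.dump((v,q.x[0],w,nc),open('fit0.pkl','wb'))
E
python3 fit0.py
```

```text
[ 0.49435316 -0.22413798 -0.32950586]
[[ 0.54 -1.07]
 [-1.84  1.07]
 [ 0.76  0.78]
 [ 1.79 -0.25]
 [-1.16 -0.09]
 [-0.05 -0.24]
 [-2.01 -0.73]
 [-0.    0.85]
 [ 0.95 -0.74]]
stop y [0.04481035] [ 0.41 -0.18 -0.63 -0.61  0.43 -0.79  0.23  0.86  1.77  1.59]
vice [ 0.46495478 -0.29671165 -0.2234275 ]
[[ 0.42  0.04]
 [-0.02  0.15]
 [ 0.5  -0.05]
 [-0.02 -0.06]
 [ 0.36 -0.75]
 [-0.48 -0.48]
 [ 0.15  0.01]
 [-0.55  0.41]
 [ 0.28 -0.14]
 [-2.29 -0.14]
 [-0.32  0.29]
 [ 1.79  1.24]
 [ 0.63  0.69]]
nest [ 0.59874191 -0.212478    0.03      ] yaw -0.32950585702571283
vice in nest [-0.09933375 -0.12299231  0.022     ] 0.1060783599929255
brow [ 0.48662952 -0.30061112  0.07      ]
heel [ 0.47835996 -0.23771545  0.03      ]
knob [ 0.4515496  -0.35570785  0.058     ]
bush [ 0.47093726 -0.27038277  0.084     ]
```

```bash
cat >> h.py <<'E'
from scipy.spatial.transform import Rotation as Ro
v,ys,w,nc=pickle.load(open('fit0.pkl','rb')) if __import__('os').path.exists('fit0.pkl') else (0,)*4
def state():
    s=robot.sense(); return s,Ro.from_euler('xyz',s['tcp_rot']).as_matrix()
def N(x,y,z): return Rz(v[2])@np.array([x,y,z])+nc      # nest frame -> world
def Vf(x,y,z): return Rz(w[2])@np.array([x,y,z])+[w[0],w[1],.052]
def info():
    s,R=state(); tip=s['position']+R@[.064,0,0]
    Rn=Rz(v[2]).T
    print('t',s['time_s'].__round__(2),'tip nest mm',((Rn@(tip-nc))*1e3).round(1),'tip vice0 mm',(Rz(w[2]).T@(tip-[w[0],w[1],.052])*1e3).round(1),'F nest',(Rn@s['contact_force']).round(1),'w',round(s['width'],4))
    print('toolaxes in nest x,y,z:',(Rn@R).T.round(3).tolist())
    return s,R,tip
def go(target,yaw):
    """turn (deg) first so that tool z is along +-(y axis at yaw); then shift in tool axes"""
    s,R,tip=info(); d=Rz(yaw)@[0,1,0]
    best=None
    for sg in(1,-1):
        l=R.T@(sg*d); a=np.arctan2(-l[1],l[2])
        if best is None or abs(a)<abs(best): best=a
    R2=R@Ro.from_euler('x',best).as_matrix()
    sh=R2.T@(target-(s['position']+R2@[.064,0,0]))
    print('turn deg',np.degrees(best).round(2),'q6',s['q'][5].round(2),'shift mm',(sh*1e3).round(1))
E
python3 - <<'E'
from h import *
go(Vf(.022+.009+.014,.001,.20),w[2])
E
```

```text
t 0.6 tip nest mm [-254.5 -550.1  208.7] tip vice0 mm [-199.5 -408.2  186.7] F nest [0.1 0.2 1.1] w 0.0879
toolaxes in nest x,y,z: [[0.0, -0.0, -1.0], [0.826, 0.564, -0.0], [0.564, -0.826, 0.0]]
turn deg 28.26 q6 -0.04 shift mm [ -13.3  244.5 -409.2]
```

move_arm(
  targets=[
    [0,0,0,7.06],
    [0,0,0,7.06],
    [0,0,0,7.06],
    [0,0,0,7.08],
    [0,0.0244,-0.041,0],
    [0,0.0244,-0.041,0],
    [0,0.0244,-0.041,0],
    [0,0.0244,-0.041,0],
    [0,0.0244,-0.041,0],
    [0,0.0244,-0.041,0],
    [0,0.0244,-0.041,0],
    [0,0.0244,-0.041,0],
    [0,0.0244,-0.041,0],
    [0,0.0244,-0.041,0],
    [0,0,0,0],
    [0,0,0,0],
  ],
  hand=0,
  newtons=10,
)

```text
time_s: 2.2
position: [0.5093, -0.3039, 0.3028]
tcp_rot: [-0.323, 1.57, -2.114]
contact_force: [-0.9, -0.2, 0.3]
width: 0.0006
```

Run:
```python
from h import *
go(Vf(.022+.009+.012,.001,.017),w[2])
```

```text
t 2.2 tip nest mm [ -55.  -115.5  208.8] tip vice0 mm [ 44.9   2.8 186.8] F nest [-0.8 -0.5  0.3] w 0.0006
toolaxes in nest x,y,z: [[-0.0, -0.0, -1.0], [0.994, 0.109, -0.0], [0.109, -0.994, 0.0]]
turn deg 0.17 q6 1.21 shift mm [169.8  -1.8   1.7]
```

move_arm(
  targets=[
    [0.04,0,0,0],
    [0.04,0,0,0],
    [0.035,0,0.001,0],
    [0.02,0,0,0],
    [0.015,0,0,0],
    [0.01,0,0,0],
    [0.009,0,0,0],
    [0,0,0,0],
  ],
)

```text
time_s: 3.0
position: [0.5081, -0.306, 0.1332]
tcp_rot: [-1.834, 1.57, 2.654]
contact_force: [0.0, 0.1, 0.0]
width: 0.0005
```

Run:
```python
from h import *
go(Vf(.022+.009,.001,.017),w[2])
p=snap('side','s1');q=snap('top','t1')
s,R,tip=info()
print(proj(p,tip),proj(q,tip))
a=p['image'][190:290,300:450];b=q['image'][240:340,320:470]
cv2.imwrite('pics/z1.png',np.vstack([cv2.resize(a,(600,300),interpolation=2),cv2.resize(b,(600,300),interpolation=2)][:1]+[cv2.resize(b,(600,300),interpolation=2)]))
```

```text
t 3.0 tip nest mm [ -55.6 -117.9   39.2] tip vice0 mm [44.1  0.5 17.2] F nest [-0.   0.1  0. ] w 0.0005
toolaxes in nest x,y,z: [[-0.001, 0.0, -1.0], [0.994, 0.105, -0.001], [0.105, -0.994, -0.0]]
turn deg -0.03 q6 1.21 shift mm [  0.2 -13.1  -0.5]
t 3.1 tip nest mm [ -54.5 -117.8   40.5] tip vice0 mm [45.1  0.4 18.5] F nest [0.6 0.  0.2] w 0.0004
toolaxes in nest x,y,z: [[0.001, -0.0, -1.0], [0.994, 0.106, 0.001], [0.106, -0.994, 0.0]]
[[361.3692306  224.20793177]] [[385.03677682 267.375289  ]]
```

View pics/z1.png

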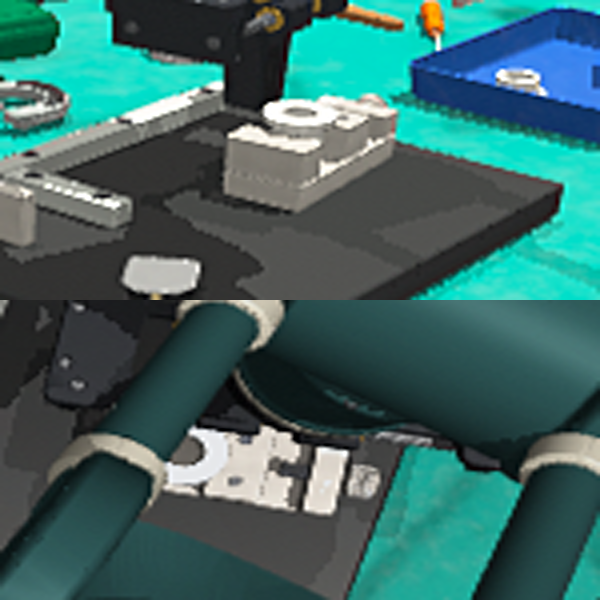

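move_arm(
  targets=[
    [0,-0.005,0,0],
    [0,-0.004,0,0],
    [0,-0.002,0,0],
    [0,-0.001,0,0],
    [0,0,0,0],
  ],
)

```text
time_s: 3.6
position: [0.4979, -0.3035, 0.1346]
tcp_rot: [1.417, 1.567, -0.377]
contact_force: [3.8, -0.4, -0.1]
width: 0.0009
```

Run:
```python
from h import *
info()
```

```text
t 3.6 tip nest mm [ -65.8 -118.7   40.6] tip vice0 mm [33.8  0.7 18.6] F nest [ 3.7  0.9 -0.1] w 0.0009
toolaxes in nest x,y,z: [[0.003, -0.0, -1.0], [0.994, 0.106, 0.003], [0.106, -0.994, 0.001]]
```

move_arm(
  targets=[
    [-0.0015,-0.0025,0,0],
    [-0.0018,-0.002,0,0],
    [-0.0017,-0.002,0,0],
    [-0.0016,-0.002,0,0],
    [-0.0015,-0.0021,0,0],
    [-0.0015,-0.0022,0,0],
    [-0.0013,-0.0022,0,0],
    [-0.0013,-0.0023,0,0],
  ],
)

```text
time_s: 4.4
position: [0.4806, -0.2996, 0.1469]
tcp_rot: [1.36, 1.569, -0.435]
contact_force: [4.3, -0.1, 4.7]
width: 0.0005
```

Run:
```python
from h import *
info()
p=snap('side','s2')
a=p['image'][190:290,300:450];
cv2.imwrite('pics/z2.png',cv2.resize(a,(750,500),interpolation=2))
```

```text
t 4.4 tip nest mm [ -83.5 -120.7   52.9] tip vice0 mm [16.   0.6 30.9] F nest [4.1 1.3 4.7] w 0.0005
toolaxes in nest x,y,z: [[0.002, -0.0, -1.0], [0.994, 0.106, 0.002], [0.106, -0.994, 0.0]]
```

View pics/z2.png

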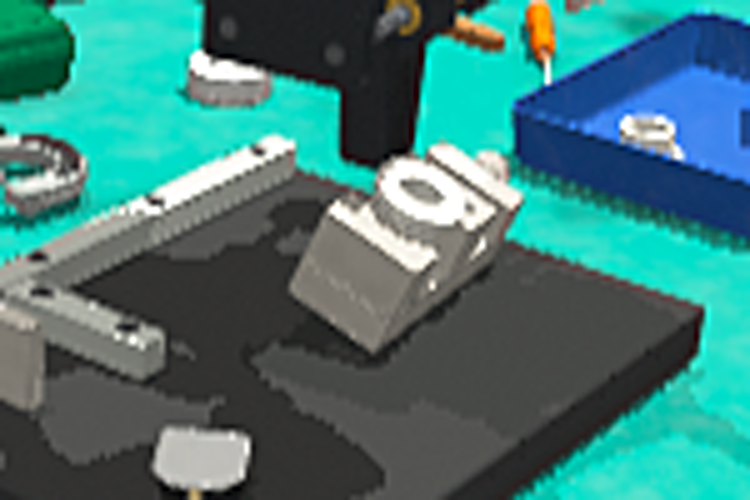

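move_arm(
  targets=[
    [-0.002,-0.0023,0,0],
    [-0.0016,-0.0023,0,0],
    [-0.0014,-0.0024,0,0],
    [-0.0012,-0.0025,0,0],
    [-0.0011,-0.0025,0,0],
    [-0.001,-0.0026,0,0],
    [-0.0008,-0.0026,0,0],
    [-0.0007,-0.0026,0,0],
  ],
)

```text
time_s: 5.25
position: [0.4599, -0.2947, 0.1553]
tcp_rot: [-1.801, 1.57, 2.688]
contact_force: [-0.2, -0.5, -0.1]
width: 0.0002
```

Run:
```python
from h import *
info()
p=snap('side','s3')
a=p['image'][190:290,300:450];
cv2.imwrite('pics/z3.png',cv2.resize(a,(750,500),interpolation=2))
```

```text
t 5.25 tip nest mm [-104.8 -122.7   61.3] tip vice0 mm [-5.5  0.9 39.3] F nest [-0.1 -0.5 -0.1] w 0.0002
toolaxes in nest x,y,z: [[-0.001, 0.0, -1.0], [0.994, 0.106, -0.001], [0.106, -0.994, -0.0]]
```

View pics/z3.png

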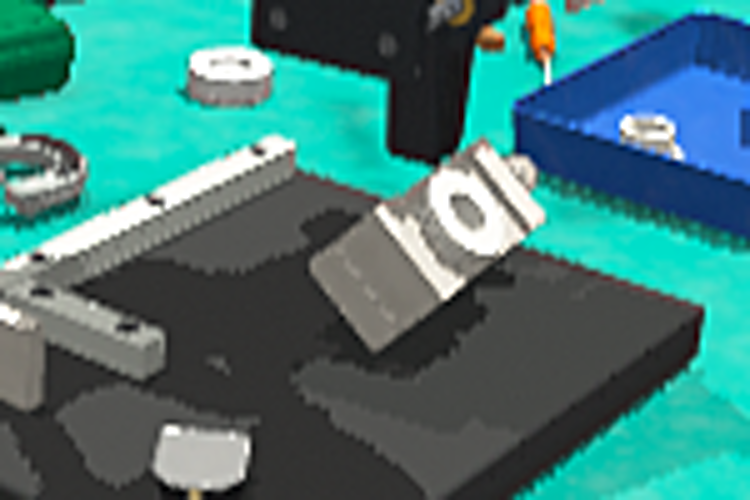

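move_arm(
  targets=[
    [0,-0.0026,0,0],
    [0,-0.0026,0,0],
    [0,-0.0026,0,0],
    [0,-0.002,0,0],
    [0,0,0,0],
    [0,0,0,0],
  ],
)

```text
time_s: 5.9
position: [0.4509, -0.2928, 0.1557]
tcp_rot: [-1.335, 1.571, -3.129]
contact_force: [-0.8, 0.5, 0.1]
width: 0.0005
```

Run:
```python
from h import *
info()
p=snap('side','s4')
a=p['image'][190:290,300:450];
cv2.imwrite('pics/z4.png',cv2.resize(a,(750,500),interpolation=2))
```

```text
t 5.9 tip nest mm [-113.9 -123.8   61.7] tip vice0 mm [-14.5   0.8  39.7] F nest [-1.   0.2  0.1] w 0.0005
toolaxes in nest x,y,z: [[-0.0, -0.0, -1.0], [0.994, 0.106, -0.0], [0.106, -0.994, 0.0]]
```

View pics/z4.png

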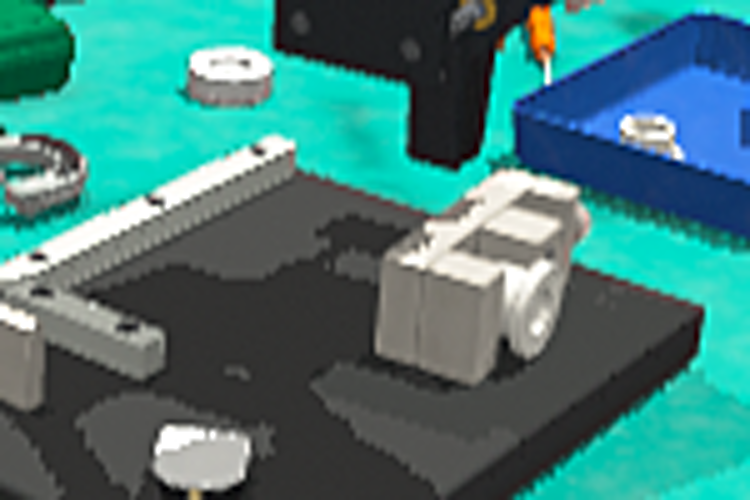

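move_arm(
  targets=[
    [-0.02,0,0,0],
    [-0.04,0,0,0],
    [-0.03,-0.02,0,0],
    [0,-0.04,0,0],
    [0,-0.035,0,0],
    [0,0,0,0],
    [0,0,0,0],
  ],
  hand=0.55,
)

```text
time_s: 6.65
position: [0.3583, -0.2718, 0.246]
tcp_rot: [1.249, 1.569, -0.546]
contact_force: [-0.1, -0.0, -0.2]
width: 0.0481
```

Run:
```python
from h import *
info()
p=snap('side','s5');q=snap('top','t5')
a=p['image'][190:290,300:450];cv2.imwrite('pics/z5s.png',cv2.resize(a,(750,500),interpolation=2))
b=q['image'][190:340,280:480];cv2.imwrite('pics/z5t.png',cv2.resize(b,(800,600),interpolation=2))
```

```text
t 6.65 tip nest mm [-208.2 -134.   152. ] tip vice0 mm [-109.4    0.6  130. ] F nest [-0.1 -0.1 -0.2] w 0.0481
toolaxes in nest x,y,z: [[0.001, -0.0, -1.0], [0.994, 0.105, 0.001], [0.105, -0.994, 0.0]]
```

View pics/z5s.png

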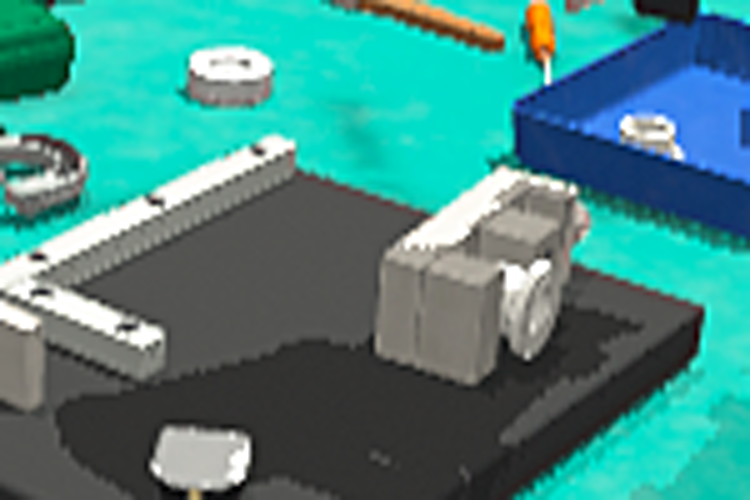

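View pics/z5t.png

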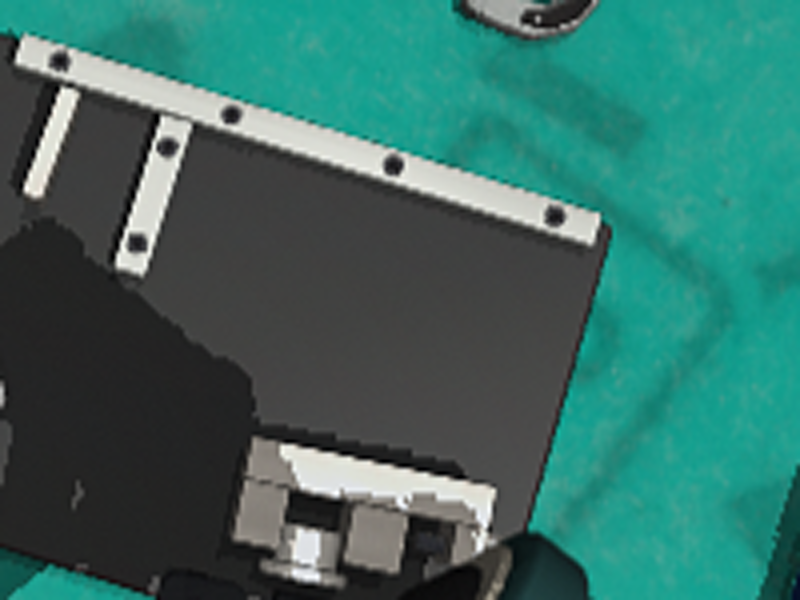

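```bash
cat > lie.py <<'E'
from h import *
from scipy.optimize import least_squares
def fit(pts,guess=(-.12,-.12,0)):
    """pts: (pic,(vx,vy,vz),pixel). pose lying: returns heel nest (x,y) and yaw rel. rail"""
    def r(u,full=False):
        # origin = vice heel bottom... lying: nest offset = Rz(a)@(-(vz+.022), vy-.0605, vx+.022)
        o=np.array([proj(p,N(*(Rz(u[2])@[-(P[2]+.022),P[1]-.0605,P[0]+.022]+[u[0],u[1],0])))[0]-px for p,P,px in pts])
        return o if full else o.ravel()
    s=least_squares(r,guess,loss='soft_l1'); print('heel xy mm',(s.x[:2]*1e3).round(1),'yaw',s.x[2].round(3)); print(r(s.x,1).round(1).tolist()); return s.x
E
python3 - <<'E'
from lie import *
T,S=load('t5'),load('s5')
t=lambda a,b:(a/4+280-.4,b/4+190-.4); s=lambda a,b:(a/5+300-.4,b/5+190-.4)
fit([(T,(.022,.0605,-.022),t(253,437)),(T,(.022,-.044,-.022),t(496,487)),(T,(.022,.06,.022),t(233,541)),
(S,(.022,.06,-.022),s(386,252)),(S,(-.022,.06,-.022),s(377,355)),(S,(-.022,.06,.022),s(478,384)),(S,(.022,.06,.022),s(497,275))])
E
```

```text
heel xy mm [-127.9  -65.1] yaw 0.11
[[0.3, 0.4], [0.5, -0.0], [0.7, 0.4], [-0.4, 1.0], [-0.1, 0.4], [-0.1, 1.0], [-1.8, 2.4]]
```

Run:
```python
from h import *
go(N(-.1958,-.1063,.020),v[2]+.11)
```

```text
t 6.75 tip nest mm [-207.1 -134.   152.1] tip vice0 mm [-108.4    0.5  130.1] F nest [ 0.7  0.4 -0.1] w 0.0484
toolaxes in nest x,y,z: [[0.001, -0.0, -1.0], [0.994, 0.106, 0.001], [0.106, -0.994, 0.0]]
turn deg -0.22 q6 1.09 shift mm [132.1  14.1 -26.3]
```

move_arm(
  targets=[
    [0,0.004,-0.0263,-0.2],
    [0.04,0.004,0,0],
    [0.04,0,0,0],
    [0.025,0,0,0],
    [0.015,0,0,0],
    [0.008,0,0,0],
    [0.004,0,0,0],
    [0,0,0,0],
  ],
)

```text
time_s: 7.55
position: [0.3726, -0.2481, 0.1137]
tcp_rot: [-2.147, 1.571, 2.346]
contact_force: [0.4, 0.2, -0.7]
width: 0.0488
```

Run:
```python
from h import *
info()
p=snap('side','s6')
a=p['image'][190:290,300:450];cv2.imwrite('pics/z6s.png',cv2.resize(a,(750,500),interpolation=2))
```

```text
t 7.55 tip nest mm [-202.5 -106.8   19.7] tip vice0 mm [-100.8   27.    -2.3] F nest [ 0.3  0.3 -0.7] w 0.0488
toolaxes in nest x,y,z: [[-0.0, 0.0, -1.0], [0.994, 0.11, -0.0], [0.11, -0.994, -0.0]]
```

View pics/z6s.png

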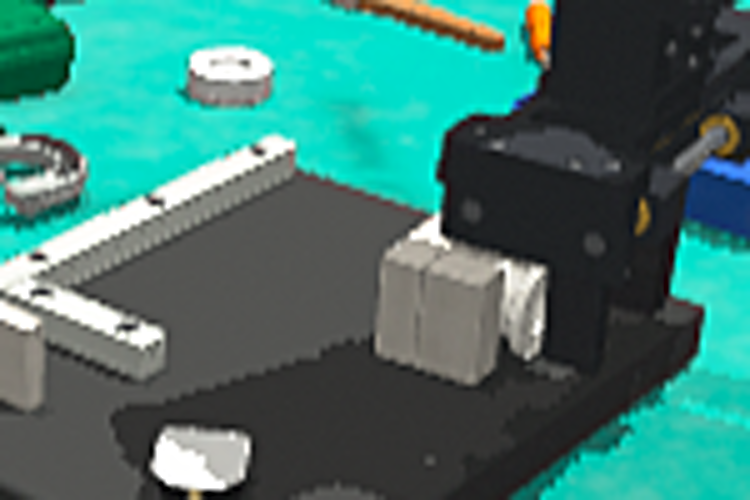

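move_arm(
  targets=[
    [0,0.004,0,0],
    [0,0.004,0,0],
    [0,0.004,0,0],
    [0,0.003,0,0],
    [0,0.003,0,0],
    [0,0.003,0,0],
    [0,0.003,0,0],
  ],
)

```text
time_s: 8.3
position: [0.3957, -0.2531, 0.1137]
tcp_rot: [-2.053, 1.571, 2.439]
contact_force: [0.0, 0.0, -0.6]
width: 0.0485
```

Run:
```python
from h import *
info()
p=snap('side','s7')
a=p['image'][190:290,300:450];cv2.imwrite('pics/z7s.png',cv2.resize(a,(750,500),interpolation=2))
```

```text
t 8.3 tip nest mm [-179.  -104.1   19.7] tip vice0 mm [-77.3  27.2  -2.3] F nest [ 0.   0.  -0.6] w 0.0485
toolaxes in nest x,y,z: [[-0.0, 0.0, -1.0], [0.994, 0.109, -0.0], [0.109, -0.994, -0.0]]
```

View pics/z7s.png

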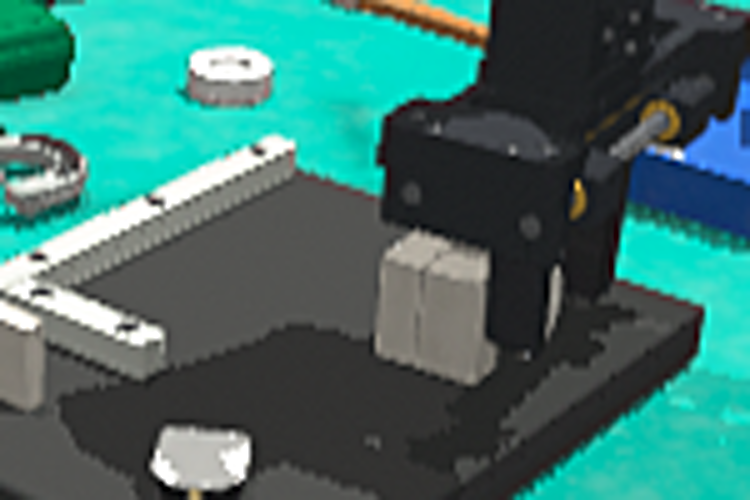

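move_arm(
  targets=[
    [0,0.002,0,0],
    [0,0.003,0,0.6],
    [0,0.003,0,0.6],
    [0,0.004,0,0.6],
    [0,0.004,0,0.6],
    [0,0.004,0,0.6],
    [0,0.004,0,0.6],
    [0,0.004,0,0.6],
    [0,0.004,0,0.7],
    [0,0.004,0,0.7],
    [0,0.004,0,0.7],
    [0,0.004,0,0.5],
    [0,0.004,0,0],
    [0,0.004,0,0],
    [0,0.004,0,0],
    [0,0.004,0,0],
  ],
)

```text
time_s: 9.95
position: [0.4495, -0.2685, 0.1129]
tcp_rot: [-1.716, 1.561, 2.658]
contact_force: [-11.2, 3.7, 9.2]
width: 0.0484
```

Run:
```python
from h import *
info()
p=snap('side','s8');q=snap('top','t8')
a=p['image'][190:290,300:450];cv2.imwrite('pics/z8s.png',cv2.resize(a,(750,500),interpolation=2))
b=q['image'][190:340,280:480];cv2.imwrite('pics/z8t.png',cv2.resize(b,(800,600),interpolation=2))
```

```text
t 9.95 tip nest mm [-123.7 -101.2   18.9] tip vice0 mm [-21.9  24.2  -3.1] F nest [-11.8  -0.2   9.2] w 0.0484
toolaxes in nest x,y,z: [[-0.01, 0.002, -1.0], [1.0, -0.01, -0.01], [-0.01, -1.0, -0.001]]
```

View pics/z8s.png

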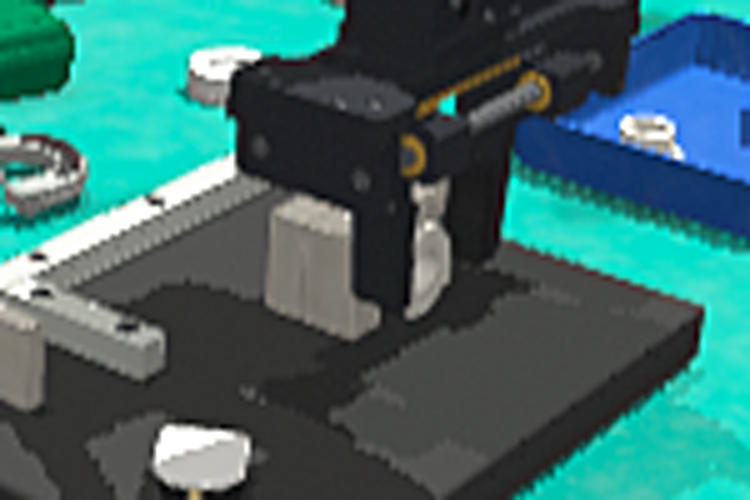

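View pics/z8t.png

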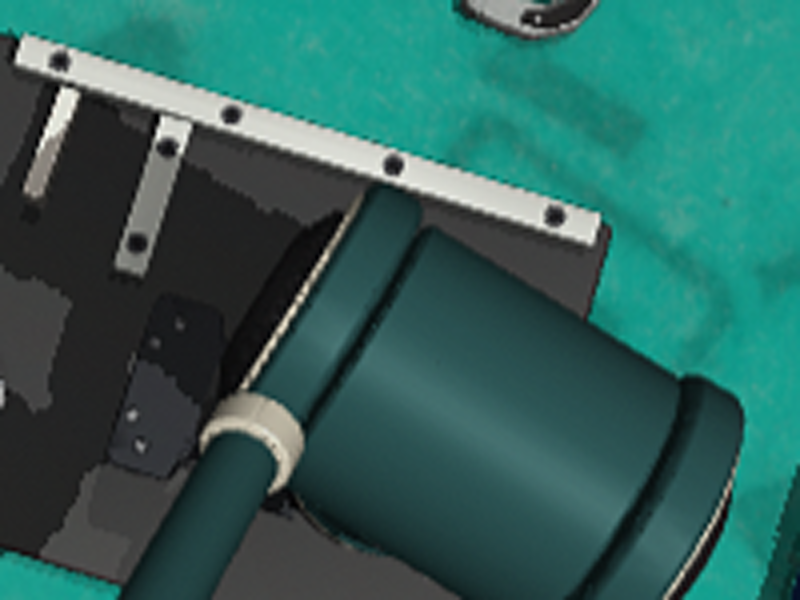

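move_arm(
  targets=[
    [0,-0.001,0,0],
    [0,-0.001,0,0],
    [0,-0.002,0,0],
    [0,-0.002,0,0],
    [0,-0.003,0,0],
    [0,-0.003,0,0],
    [0,0,0,0],
  ],
)

```text
time_s: 10.75
position: [0.4412, -0.2661, 0.1137]
tcp_rot: [-0.791, 1.571, -2.701]
contact_force: [-0.2, 0.2, -0.3]
width: 0.0483
```

Run:
```python
from h import *
info()
p=snap('side','s9')
a=p['image'][190:290,300:450];cv2.imwrite('pics/z9s.png',cv2.resize(a,(750,500),interpolation=2))
```

```text
t 10.75 tip nest mm [-131.7 -101.7   19.7] tip vice0 mm [-29.9  24.6  -2.3] F nest [-0.3  0.1 -0.3] w 0.0483
toolaxes in nest x,y,z: [[-0.0, -0.0, -1.0], [1.0, -0.009, -0.0], [-0.009, -1.0, 0.0]]
```

View pics/z9s.png

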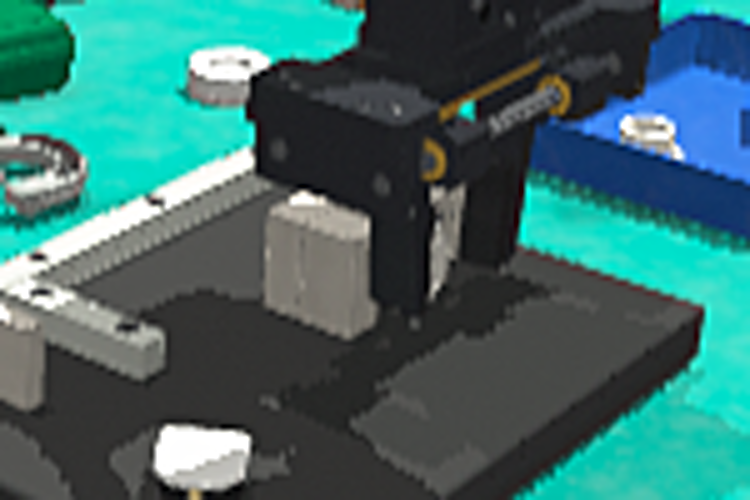

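move_arm(
  targets=[
    [0.004,0,0,0],
    [0.004,0,0,0],
    [0.004,0,0,-0.5],
    [0,0.003,0,0],
    [0,0.002,0,0],
    [0,0.002,0,0],
    [0,0.002,0,0],
    [0,0.002,0,0],
    [0,0.002,0,0],
    [0,0.002,0,0],
    [0,0.002,0,0],
  ],
)

```text
time_s: 11.9
position: [0.4545, -0.2705, 0.1013]
tcp_rot: [-1.673, 1.562, 2.709]
contact_force: [-11.9, 4.0, 10.0]
width: 0.0483
```

Run:
```python
from h import *
info()
p=snap('side','s10')
a=p['image'][190:290,300:450];cv2.imwrite('pics/z10s.png',cv2.resize(a,(750,500),interpolation=2))
```

```text
t 11.9 tip nest mm [-118.2 -101.5    7.3] tip vice0 mm [-16.5  23.3 -14.7] F nest [-12.6  -0.1  10. ] w 0.0483
toolaxes in nest x,y,z: [[-0.008, 0.001, -1.0], [1.0, -0.0, -0.008], [-0.0, -1.0, -0.001]]
```

View pics/z10s.png

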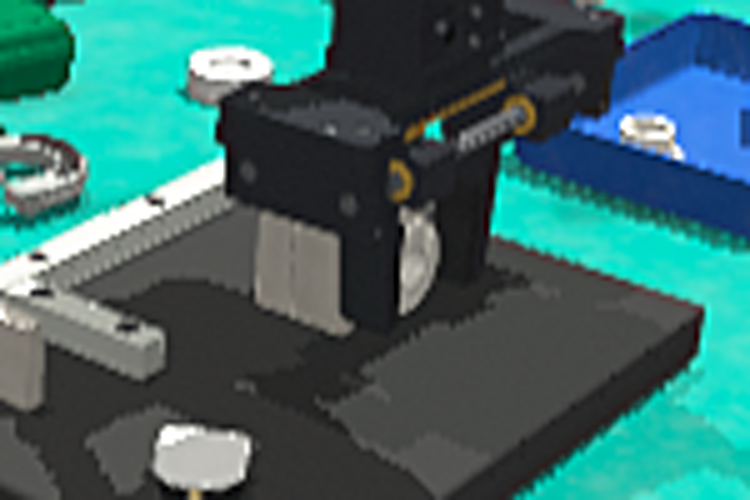

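move_arm(
  targets=[
    [-0.0006,0.002,0,0],
    [-0.0005,0.002,0,0],
    [-0.0004,0.002,0,0],
    [-0.0003,0.002,0,0],
    [-0.0002,0.002,0,0],
    [-0.0001,0.002,0,0],
    [0,0.002,0,0],
    [0,0.002,0,0],
    [0,0.002,0,0],
    [0,0.002,0,0],
  ],
)

```text
time_s: 12.95
position: [0.4767, -0.2783, 0.1038]
tcp_rot: [-1.212, 1.571, -3.112]
contact_force: [-4.3, 0.4, -3.1]
width: 0.0484
```

Run:
```python
from h import *
info()
p=snap('side','s11')
a=p['image'][190:290,280:430];cv2.imwrite('pics/z11s.png',cv2.resize(a,(750,500),interpolation=2))
```

```text
t 12.95 tip nest mm [ -94.1 -101.8    9.8] tip vice0 mm [  7.4  20.6 -12.2] F nest [-4.2 -1.  -3.1] w 0.0484
toolaxes in nest x,y,z: [[-0.0, -0.0, -1.0], [1.0, -0.0, -0.0], [-0.0, -1.0, 0.0]]
```

View pics/z11s.png

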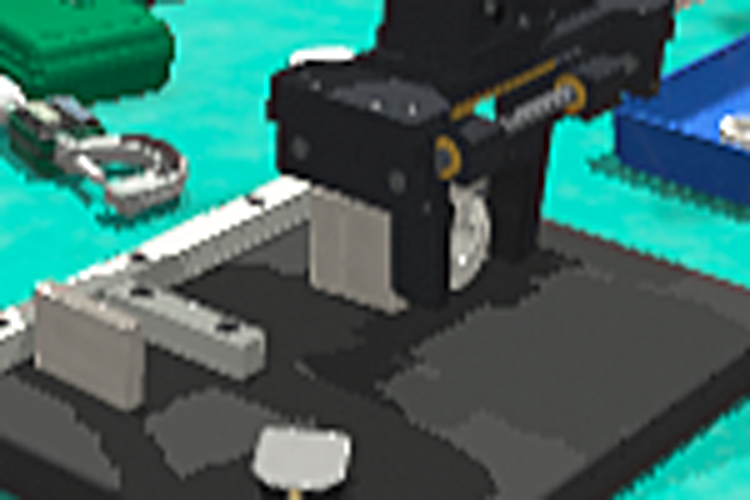

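move_arm(
  targets=[
    [0,0.002,0,0],
    [0,0.002,0,0],
    [0,0.002,0,0],
    [0,0.002,0,0],
    [0,0.002,0,0],
    [0,0.002,0,0],
    [0,0.002,0,0],
    [0,0.002,0,0],
    [0,0.002,0,0],
    [0,0.002,0,0],
    [0,0.002,0,0],
    [0,0.002,0,0],
    [0,0.002,0,0],
  ],
)

```text
time_s: 14.3
position: [0.5013, -0.2867, 0.1038]
tcp_rot: [1.429, 1.571, -0.472]
contact_force: [-3.5, 2.1, -2.8]
width: 0.0487
```

Run:
```python
from h import *
info()
p=snap('side','s12')
a=p['image'][190:290,280:430];cv2.imwrite('pics/z12s.png',cv2.resize(a,(750,500),interpolation=2))
```

```text
t 14.3 tip nest mm [ -68.1 -101.8    9.8] tip vice0 mm [ 33.3  17.8 -12.2] F nest [-4.   0.8 -2.8] w 0.0487
toolaxes in nest x,y,z: [[0.0, -0.0, -1.0], [1.0, -0.0, 0.0], [-0.0, -1.0, 0.0]]
```

View pics/z12s.png

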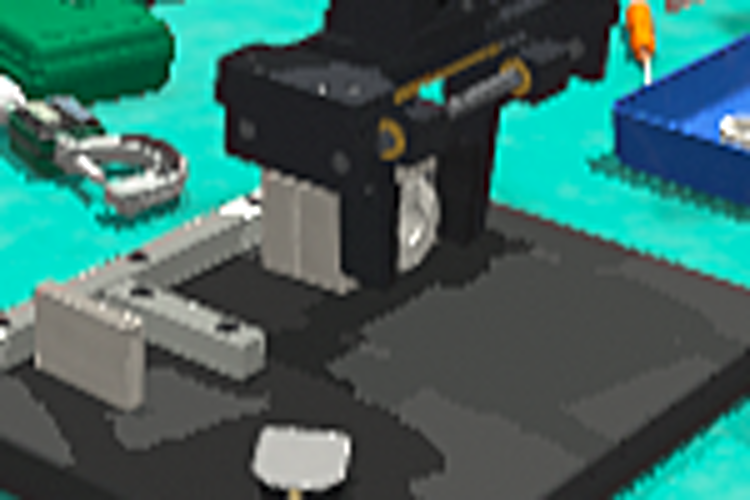

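move_arm(
  targets=[
    [0,0.002,0,0],
    [0,0.002,0,0],
    [0,0.002,0,0],
    [0,0.002,0,0],
    [0,0.0015,0,0],
    [0,0.001,0,0],
    [0,0.001,0,0],
  ],
)

```text
time_s: 15.05
position: [0.5121, -0.2904, 0.1038]
tcp_rot: [-1.581, 1.571, 2.802]
contact_force: [-2.8, 1.7, -2.9]
width: 0.0484
```

move_arm(
  targets=[
    [0,0.001,0,0],
  ],
)

```text
time_s: 15.15
position: [0.513, -0.2907, 0.1038]
tcp_rot: [-1.599, 1.571, 2.783]
contact_force: [-4.7, 1.0, -2.8]
width: 0.0486
```

move_arm(
  targets=[
    [0,0.001,0,0],
  ],
)

```text
time_s: 15.25
position: [0.514, -0.291, 0.1038]
tcp_rot: [-2.207, 1.571, 2.175]
contact_force: [-3.8, 1.3, -3.1]
width: 0.0483
```

Run:
```python
from h import *
info()
```

```text
t 15.25 tip nest mm [ -54.8 -101.7    9.8] tip vice0 mm [ 46.6  16.4 -12.2] F nest [-4.  -0.  -3.1] w 0.0483
toolaxes in nest x,y,z: [[-0.0, 0.0, -1.0], [1.0, -0.0, -0.0], [-0.0, -1.0, -0.0]]
```

move_arm(
  targets=[
    [0,0.001,0,0],
  ],
)

```text
time_s: 15.35
position: [0.5149, -0.2914, 0.1038]
tcp_rot: [-1.787, 1.571, 2.596]
contact_force: [-2.9, 1.8, -2.3]
width: 0.0485
```

move_arm(
  targets=[
    [0,0.001,0,0],
  ],
)

```text
time_s: 15.45
position: [0.5153, -0.2915, 0.1036]
tcp_rot: [-1.58, 1.569, 2.802]
contact_force: [-5.6, 0.8, -3.3]
width: 0.0485
```

Run:
```python
from h import *
info()
p=snap('side','s13')
a=p['image'][190:290,280:430];cv2.imwrite('pics/z13s.png',cv2.resize(a,(750,500),interpolation=2))
```

```text
t 15.45 tip nest mm [ -53.5 -101.8    9.6] tip vice0 mm [ 47.8  16.2 -12.4] F nest [-5.5 -1.  -3.3] w 0.0485
toolaxes in nest x,y,z: [[-0.002, 0.0, -1.0], [1.0, -0.0, -0.002], [-0.0, -1.0, -0.0]]
```

View pics/z13s.png

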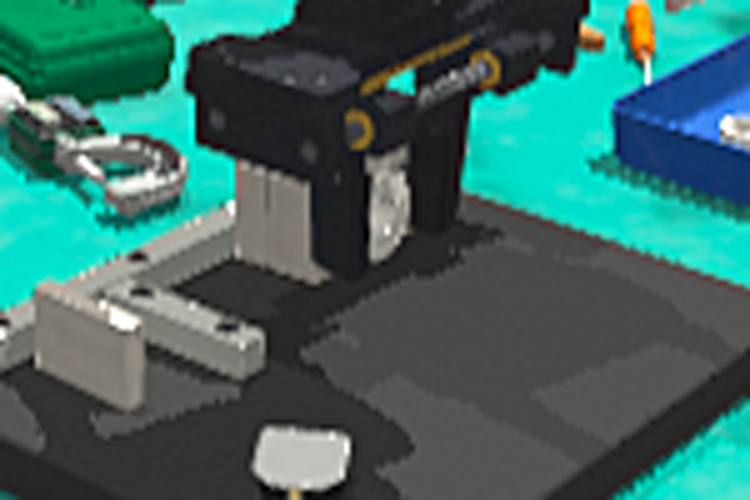

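move_arm(
  targets=[
    [0,0.001,0,0],
    [0,0,0,0],
  ],
)

```text
time_s: 15.7
position: [0.5154, -0.2916, 0.1031]
tcp_rot: [-1.612, 1.567, 2.771]
contact_force: [-6.7, 1.6, -2.1]
width: 0.0484
```

Run:
```python
from h import *
info()
```

```text
t 15.7 tip nest mm [ -53.5 -101.8    9.1] tip vice0 mm [ 47.8  16.2 -12.9] F nest [-6.8 -0.7 -2.1] w 0.0484
toolaxes in nest x,y,z: [[-0.004, 0.0, -1.0], [1.0, -0.0, -0.004], [-0.0, -1.0, -0.0]]
```

move_arm(
  targets=[
    [0,-0.003,0,0],
    [0,-0.008,0,0],
    [0,-0.014,0,0],
    [-0.03,0,0,0],
    [-0.04,0,0,0],
    [-0.01,0,0.03,0],
    [0,0,0.04,0],
    [0,0,0.04,0],
    [0,0,0,0],
  ],
  hand=0.55,
)

```text
time_s: 16.6
position: [0.4565, -0.3921, 0.1856]
tcp_rot: [0.907, 1.565, -0.997]
contact_force: [-0.2, -0.0, 0.7]
width: 0.0484
```

Run:
```python
from h import *
go(N(-.028,-.215,.09),v[2])
p=snap('side','s14');q=snap('top','t14')
a=p['image'][190:290,280:430];cv2.imwrite('pics/z14s.png',cv2.resize(a,(750,500),interpolation=2))
b=q['image'][190:340,280:480];cv2.imwrite('pics/z14t.png',cv2.resize(b,(800,600),interpolation=2))
```

```text
t 16.6 tip nest mm [ -76.2 -216.2   91.6] tip vice0 mm [ 13.1 -95.2  69.6] F nest [-0.2 -0.1  0.7] w 0.0484
toolaxes in nest x,y,z: [[0.004, -0.003, -1.0], [1.0, -0.004, 0.004], [-0.004, -1.0, 0.003]]
turn deg -0.23 q6 1.15 shift mm [ 1.8 48.2 -1.2]
```

View pics/z14s.png

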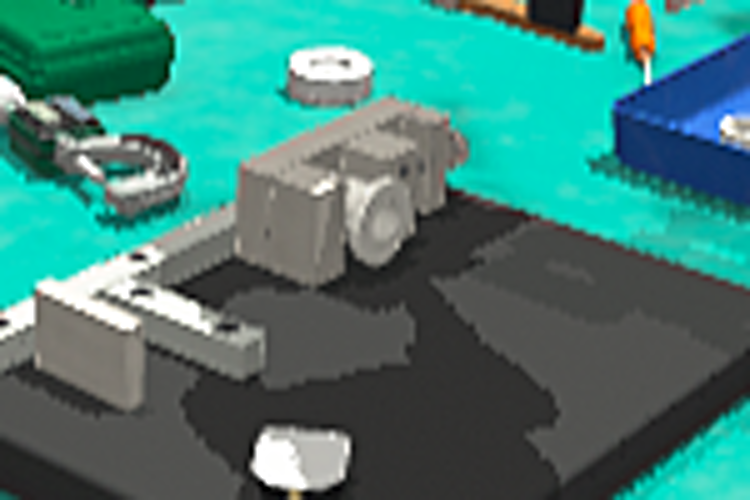

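View pics/z14t.png

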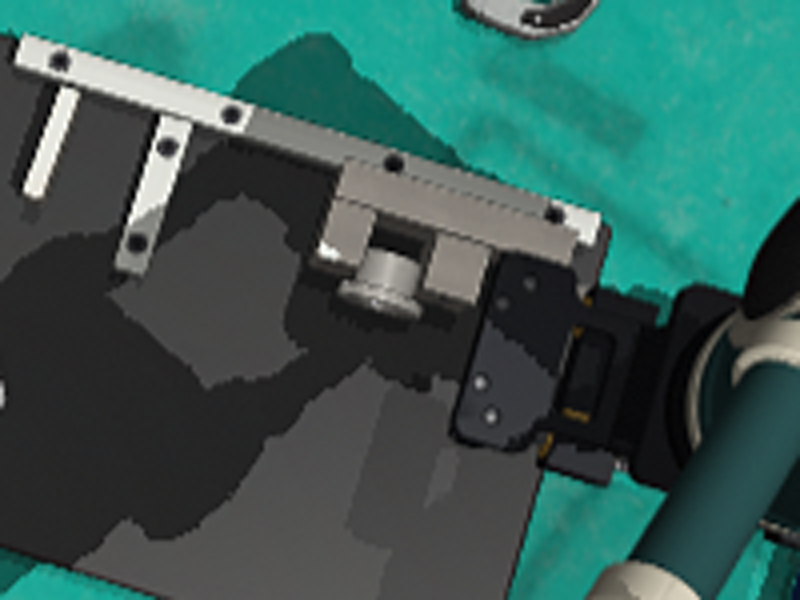

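Run:
```python
from lie import *
T,S=load('t14'),load('s14')
t=lambda a,b:(a/4+280-.4,b/4+190-.4); s=lambda a,b:(a/5+280-.4,b/5+190-.4)
fit([(T,(.022,.0605,-.022),t(345,163)),(T,(.022,.06,.022),t(318,255)),
(S,(.022,.06,-.022),s(240,168)),(S,(-.022,.06,-.022),s(234,255)),(S,(-.022,.06,.022),s(318,287)),(S,(.022,.06,.022),s(343,190))],(0,-.06,0))
```

```text
heel xy mm [ -2.4 -67.9] yaw 0.031
[[0.2, -0.7], [0.6, 0.8], [-0.2, -0.3], [0.5, 1.2], [0.4, 0.8], [-3.8, 1.0]]
```

move_arm(
  targets=[
    [0,0.024,0.004,-0.2],
    [0,0.024,0.004,0],
    [0.03,0,0,0],
    [0.025,0,0,0],
    [0.012,0,0,0],
    [0.006,0,0,0],
    [0.004,0,0,0],
    [0,0,0,0],
  ],
  hand=0,
)

```text
time_s: 17.5
position: [0.5007, -0.4109, 0.1073]
tcp_rot: [1.294, 1.57, -0.602]
contact_force: [-1.0, -0.1, 0.2]
width: 0.0006
```

Run:
```python
from h import *
go(N(-.027,-.206,.015),v[2])
p=snap('side','s15');q=snap('top','t15')
a=p['image'][180:280,280:430];cv2.imwrite('pics/z15s.png',cv2.resize(a,(750,500),interpolation=2))
b=q['image'][190:340,280:480];cv2.imwrite('pics/z15t.png',cv2.resize(b,(800,600),interpolation=2))
```

```text
t 17.5 tip nest mm [ -28.5 -219.5   13.3] tip vice0 mm [  60.2 -103.4   -8.7] F nest [-0.9 -0.4  0.2] w 0.0006
toolaxes in nest x,y,z: [[0.001, -0.0, -1.0], [1.0, 0.003, 0.001], [0.003, -1.0, 0.0]]
turn deg 0.2 q6 1.17 shift mm [ -1.7   1.5 -13.5]
```

View pics/z15s.png

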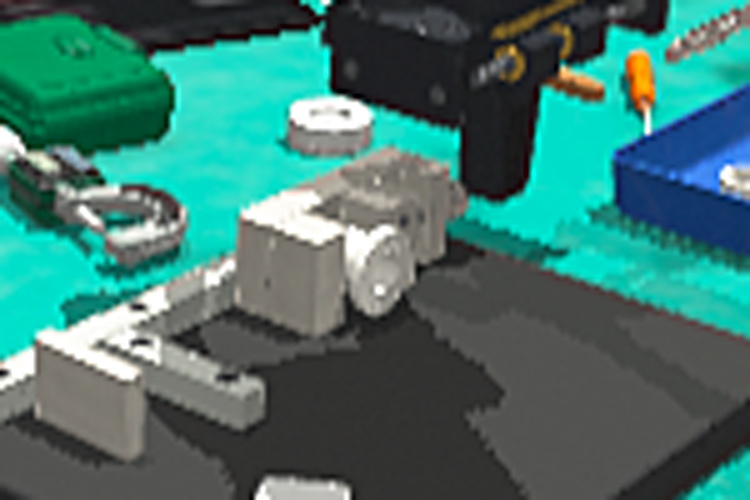

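View pics/z15t.png

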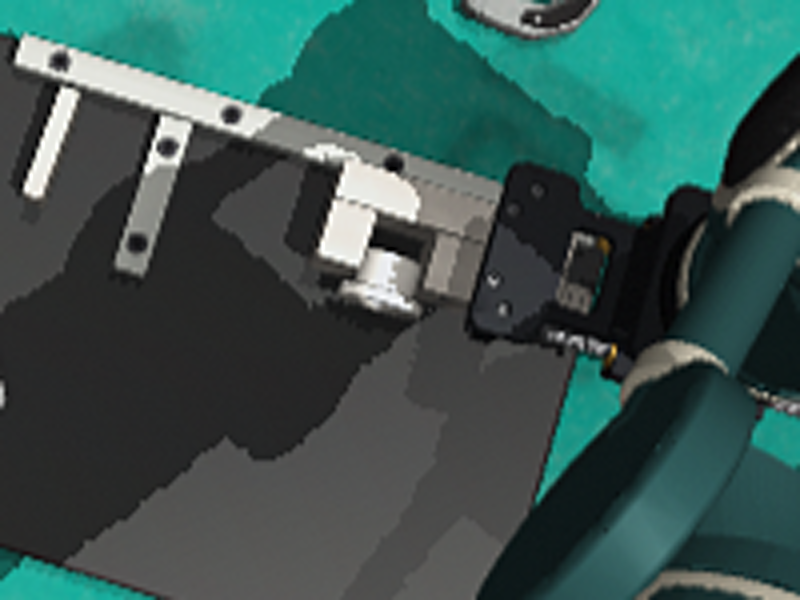

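move_arm(
  targets=[
    [-0.001,0.003,-0.004,0],
    [0,0,-0.004,0],
    [0,0,-0.003,0],
    [0,0,-0.002,0],
    [0,0,-0.002,0],
    [0,0,-0.002,0],
    [0,0,-0.002,0],
    [0,0,-0.002,0],
    [0,0,-0.002,0],
  ],
)

```text
time_s: 18.5
position: [0.51, -0.3914, 0.1078]
tcp_rot: [0.025, 1.569, -1.872]
contact_force: [-2.0, -5.2, -1.2]
width: 0.0009
```

Run:
```python
from h import *
info()
```

```text
t 18.5 tip nest mm [ -26.  -198.1   13.8] tip vice0 mm [ 64.9 -82.4  -8.2] F nest [-0.3 -5.5 -1.2] w 0.0009
toolaxes in nest x,y,z: [[0.0, -0.002, -1.0], [1.0, 0.003, 0.0], [0.003, -1.0, 0.002]]
```

move_arm(
  targets=[
    [0,0,-0.0025,0],
    [0,0,-0.0025,0],
    [0,0,-0.0025,0],
    [0,0,-0.0025,0],
    [0,0,-0.0025,0],
    [0,0,-0.0025,0],
    [0,0,-0.0025,0],
    [0,0,-0.0025,0],
    [0,0,-0.0025,0],
    [0,0,-0.0025,0],
    [0,0,-0.0025,0],
    [0,0,-0.0025,0],
    [0,0,-0.0025,0],
    [0,0,-0.0025,0],
  ],
)

```text
time_s: 19.9
position: [0.5212, -0.3583, 0.1078]
tcp_rot: [0.019, 1.569, -1.878]
contact_force: [-2.0, -6.0, -0.6]
width: 0.0001
```

Run:
```python
from h import *
info()
p=snap('side','s16');q=snap('top','t16')
a=p['image'][180:280,280:430];cv2.imwrite('pics/z16s.png',cv2.resize(a,(750,500),interpolation=2))
b=q['image'][190:340,280:480];cv2.imwrite('pics/z16t.png',cv2.resize(b,(800,600),interpolation=2))
```

```text
t 19.9 tip nest mm [ -26.2 -163.2   13.8] tip vice0 mm [ 68.5 -47.7  -8.2] F nest [ 0.  -6.3 -0.6] w 0.0001
toolaxes in nest x,y,z: [[0.0, -0.002, -1.0], [1.0, 0.003, 0.0], [0.003, -1.0, 0.002]]
```

View pics/z16s.png

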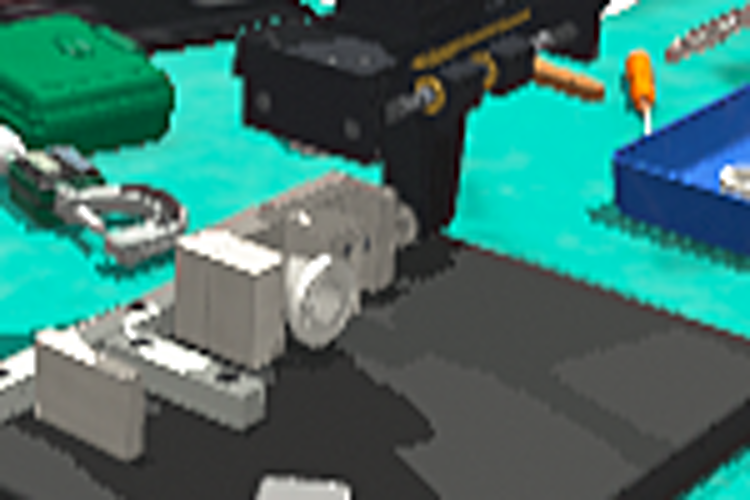

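View pics/z16t.png

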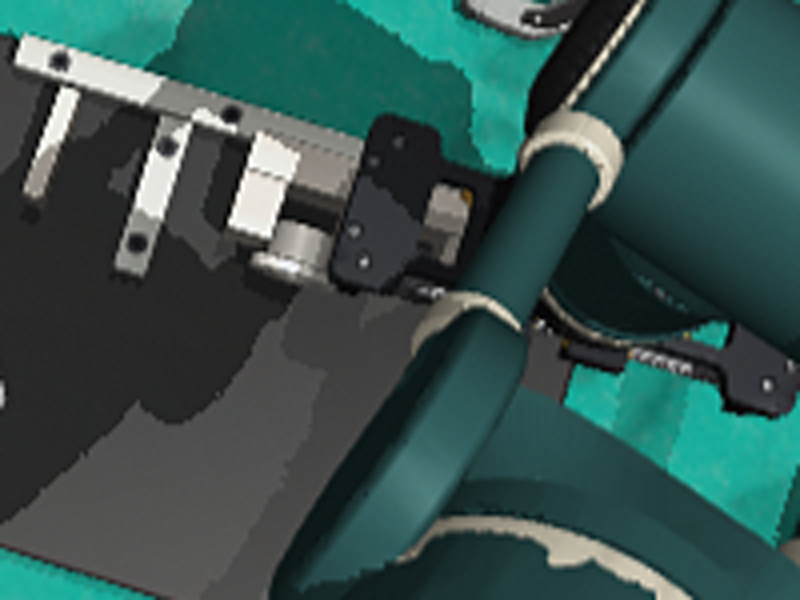

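move_arm(
  targets=[
    [0,0,-0.0025,0],
    [0,0,-0.0025,0],
    [0,0,-0.0025,0],
    [0,0,-0.0025,0],
    [0,0,-0.002,0],
    [0,0,-0.002,0],
    [0,0,-0.002,0],
    [0,0,-0.002,0],
    [0,0,-0.001,0],
    [0,0,-0.001,0],
  ],
)

```text
time_s: 21.0
position: [0.5277, -0.3391, 0.1078]
tcp_rot: [-0.054, 1.569, -1.951]
contact_force: [-2.3, -4.5, 0.4]
width: 0.0001
```

move_arm(
  targets=[
    [0,0,-0.001,0],
    [0,0,-0.001,0],
  ],
)

```text
time_s: 21.2
position: [0.5284, -0.3372, 0.1078]
tcp_rot: [-0.054, 1.569, -1.951]
contact_force: [-2.8, -6.1, -1.5]
width: 0.0006
```

move_arm(
  targets=[
    [0,0,-0.001,0],
  ],
)

```text
time_s: 21.3
position: [0.5287, -0.3362, 0.1078]
tcp_rot: [-0.055, 1.569, -1.952]
contact_force: [-3.3, -5.3, 0.1]
width: 0.0006
```

Run:
```python
from h import *
info()
p=snap('side','s17');q=snap('top','t17')
a=p['image'][180:280,260:410];cv2.imwrite('pics/z17s.png',cv2.resize(a,(750,500),interpolation=2))
b=q['image'][190:340,280:480];cv2.imwrite('pics/z17t.png',cv2.resize(b,(800,600),interpolation=2))
```

```text
t 21.3 tip nest mm [ -26.2 -139.9   13.8] tip vice0 mm [ 70.9 -24.5  -8.2] F nest [-1.5 -6.1  0.1] w 0.0006
toolaxes in nest x,y,z: [[-0.0, -0.002, -1.0], [1.0, 0.003, -0.0], [0.003, -1.0, 0.002]]
```

View pics/z17s.png

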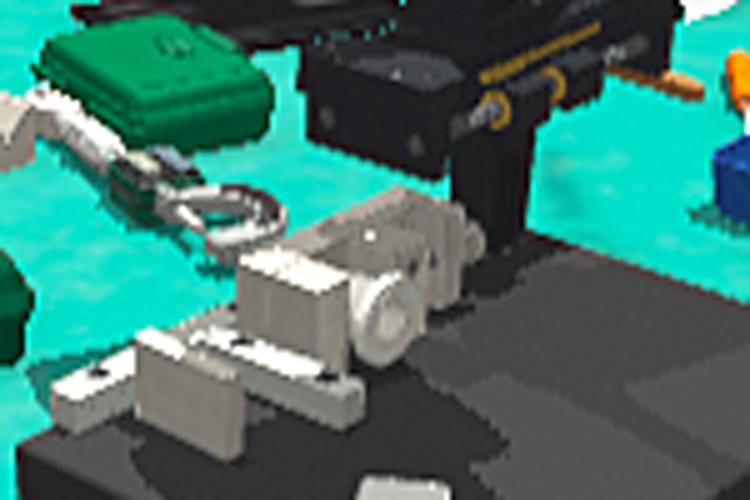

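View pics/z17t.png

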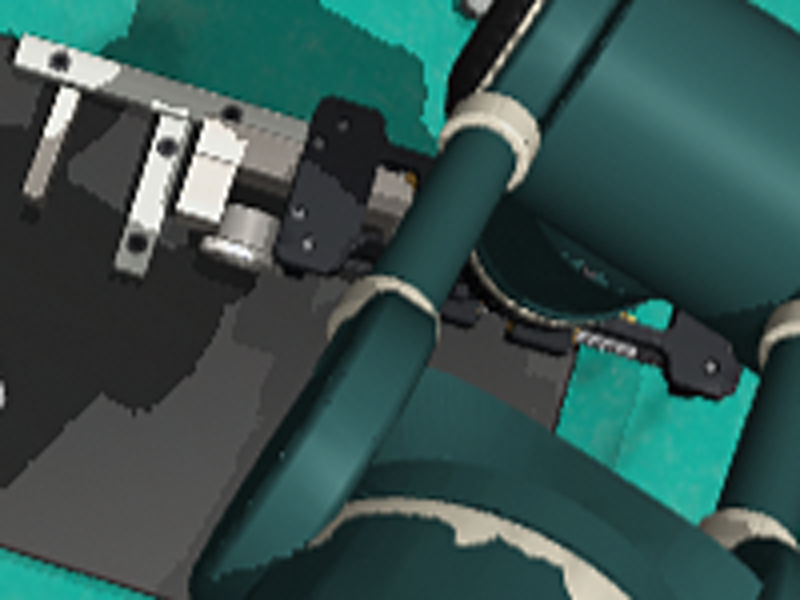

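Close to the stop. I'll go on in 1 mm steps, watching the force.

move_arm(
  targets=[
    [0,0,-0.001,0],
    [0,0,-0.001,0],
  ],
)

```text
time_s: 21.6
position: [0.5294, -0.3344, 0.1078]
tcp_rot: [-0.029, 1.569, -1.926]
contact_force: [-2.3, -4.8, -1.1]
width: 0.0007
```

move_arm(
  targets=[
    [0,0,-0.001,0],
  ],
)

```text
time_s: 21.7
position: [0.5297, -0.3334, 0.1078]
tcp_rot: [-0.02, 1.569, -1.917]
contact_force: [-2.5, -5.0, -0.7]
width: 0.0005
```

move_arm(
  targets=[
    [0,0,-0.001,0],
  ],
)

```text
time_s: 21.8
position: [0.53, -0.3325, 0.1078]
tcp_rot: [-0.07, 1.569, -1.967]
contact_force: [-2.6, -5.5, -0.1]
width: 0.0005
```

Run:
```python
from h import *
info()
```

```text
t 21.8 tip nest mm [ -26.3 -135.9   13.8] tip vice0 mm [ 71.3 -20.6  -8.2] F nest [-0.7 -6.1 -0.1] w 0.0005
toolaxes in nest x,y,z: [[-0.0, -0.002, -1.0], [1.0, 0.003, -0.0], [0.003, -1.0, 0.002]]
```

move_arm(
  targets=[
    [0,0,-0.001,0],
  ],
)

```text
time_s: 21.9
position: [0.5303, -0.3319, 0.1078]
tcp_rot: [0.1, 1.568, -1.797]
contact_force: [-3.2, -9.3, -1.9]
width: 0.0001
```

move_arm(
  targets=[
    [0,0,-0.001,0],
  ],
)

```text
time_s: 22.0
position: [0.5306, -0.3319, 0.1081]
tcp_rot: [0.288, 1.567, -1.608]
contact_force: [-3.7, -10.7, -1.4]
width: 0.0004
```

move_arm(
  targets=[
    [0,0,-0.001,0],
  ],
)

```text
time_s: 22.1
position: [0.531, -0.3317, 0.1083]
tcp_rot: [0.34, 1.565, -1.556]
contact_force: [-5.0, -14.6, -0.4]
width: 0.0005
```

Run:
```python
from h import *
info()
p=snap('side','s18');q=snap('top','t18')
a=p['image'][180:280,260:410];cv2.imwrite('pics/z18s.png',cv2.resize(a,(750,500),interpolation=2))
b=q['image'][190:290,280:400];cv2.imwrite('pics/z18t.png',cv2.resize(b,(720,600),interpolation=2))
```

```text
t 22.1 tip nest mm [ -25.4 -135.1   14.3] tip vice0 mm [ 72.2 -19.9  -7.7] F nest [  0.  -15.4  -0.4] w 0.0005
toolaxes in nest x,y,z: [[0.002, -0.005, -1.0], [1.0, 0.004, 0.002], [0.004, -1.0, 0.005]]
```

View pics/z18t.png

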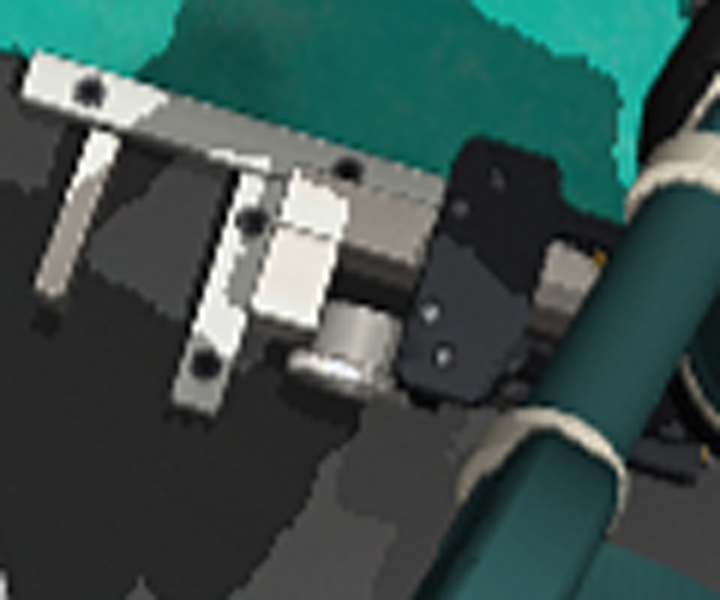

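move_arm(
  targets=[
    [0,0,0.003,0],
    [0,0,0.005,0],
    [0,0,0.012,0],
    [-0.04,0,0,0],
    [-0.04,0,0,0],
    [0,-0.03,0.03,0],
    [0,-0.04,0.04,0],
    [0,-0.04,0.04,0],
    [0,-0.04,0.04,0],
    [0,-0.04,0.04,0],
    [0,0,0,0],
  ],
  hand=0.55,
)

```text
time_s: 23.3
position: [0.3032, -0.4567, 0.1878]
tcp_rot: [-1.548, 1.57, 2.832]
contact_force: [0.2, -0.2, 0.1]
width: 0.048
```

Run:
```python
from h import *
info()
p=snap('side','s19');q=snap('top','t19')
a=p['image'][200:275,270:370];cv2.imwrite('pics/z19s.png',cv2.resize(a,(800,600),interpolation=2))
b=q['image'][195:270,290:390];cv2.imwrite('pics/z19t.png',cv2.resize(b,(800,600),interpolation=2))
```

```text
t 23.3 tip nest mm [-200.7 -326.7   93.8] tip vice0 mm [-122.4 -191.8   71.8] F nest [ 0.3 -0.2  0.1] w 0.048
toolaxes in nest x,y,z: [[-0.001, -0.0, -1.0], [1.0, -0.003, -0.001], [-0.003, -1.0, 0.0]]
```

View pics/z19s.png

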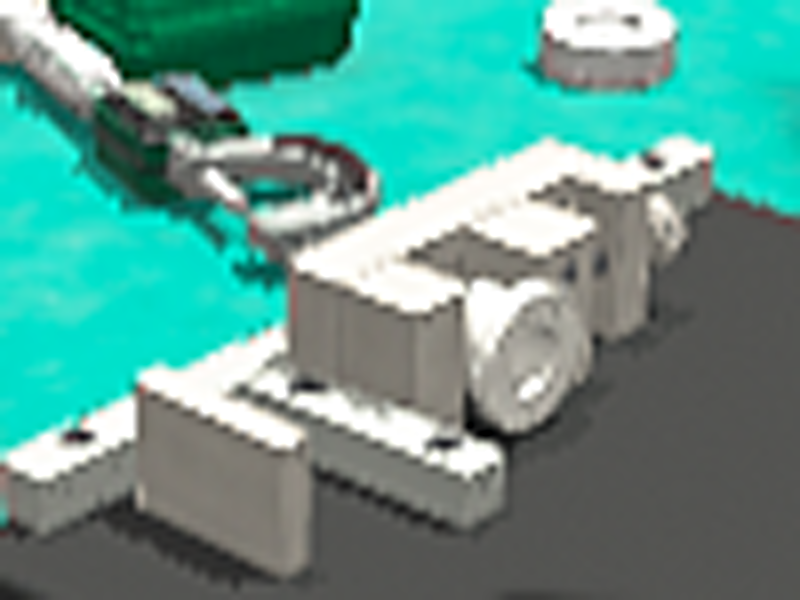

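View pics/z19t.png

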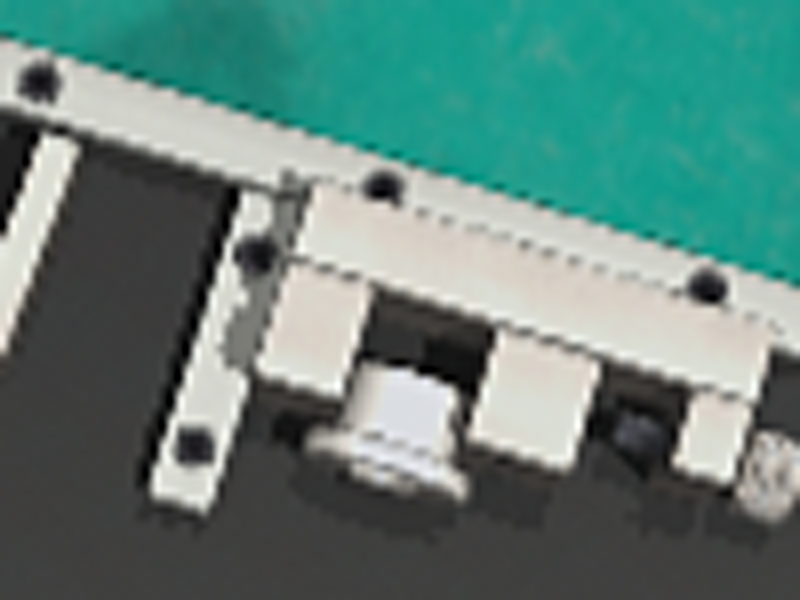

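Run:
```python
from lie import *
T,S=load('t19'),load('s19')
t=lambda a,b:(a/8+290-.44,b/8+195-.44); s=lambda a,b:(a/8+270-.44,b/8+200-.44)
fit([(T,(.022,.0605,-.022),t(315,182)),(T,(.022,.06,.022),t(257,378)),(T,(.022,.04,.022),t(340,398)),(T,(.022,.0605,-.004),t(290,258)),(T,(.022,-.044,-.004),t(755,397)),(T,(.022,-.044,.014),t(730,487)),(T,(.022,-.011,.022),t(570,472)),(T,(.022,.013,.022),t(468,442)),
(S,(.022,.06,-.022),s(292,268)),(S,(.022,-.044,-.022),s(553,143)),(S,(-.022,-.044,.014),s(643,330)),(S,(.022,.06,.022),s(463,298)),(S,(.022,.06,.022),s(420,310)),(S,(.022,.06,-.004),s(330,280))],(0,0,0))
# rail reference: project rail top inner/outer edge ends & stop to compare with picture
for P in [(0,.0852,.016),(0,-.1848,.016),(.015,.0852,.016),(.015,-.1848,.016),(-.073,0,.016),(-.001,0,.016),(-.073,.015,.016)]:
    u=proj(T,N(*P))[0]; print(P,((u+.44-[290,195])*8).round(0),u.round(1))
img=T['image'][190:260,270:450]; cv2.imwrite('pics/z19r.png',cv2.resize(img,None,fx=4.4,fy=8,interpolation=2))
```

```text
heel xy mm [-0.9 -0.6] yaw 0.0
[[-0.0, -0.1], [-0.1, -0.4], [0.7, 0.6], [-0.0, 0.2], [0.2, 1.0], [0.3, -0.3], [0.5, 0.2], [-0.2, -0.2], [-0.8, -0.3], [-0.9, 0.2], [0.3, 0.2], [-5.3, 2.4], [0.0, 0.9], [1.2, 0.8]]
(0, 0.0852, 0.016) [-57.  86.] [282.4 205.3]
(0, -0.1848, 0.016) [1107.  448.] [428.  250.6]
(0.015, 0.0852, 0.016) [-37.  23.] [285.  197.4]
(0.015, -0.1848, 0.016) [1126.  384.] [430.3 242.5]
(-0.073, 0, 0.016) [210. 512.] [315.8 258.5]
(-0.001, 0, 0.016) [307. 204.] [327.9 220. ]
(-0.073, 0.015, 0.016) [145. 491.] [307.7 256. ]
```

View pics/z19r.png

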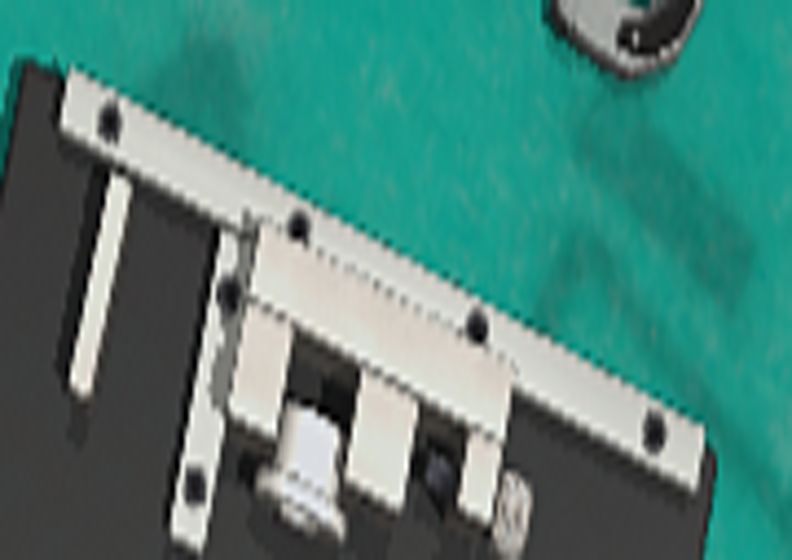

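Run:
```python
from h import *
go(N(-.08,-.075,.010),v[2])
```

```text
t 23.4 tip nest mm [-197.6 -324.2   93.9] tip vice0 mm [-119.  -189.7   71.9] F nest [ 0.   0.9 -0.6] w 0.0482
toolaxes in nest x,y,z: [[0.001, 0.001, -1.0], [1.0, -0.0, 0.001], [-0.0, -1.0, -0.001]]
turn deg -0.01 q6 0.88 shift mm [  84.2  117.5 -249.1]
```

move_arm(
  targets=[
    [0,0.016,-0.035,0],
    [0,0.016,-0.035,0],
    [0,0.016,-0.036,0],
    [0,0.016,-0.036,0],
    [0,0.016,-0.036,0],
    [0,0.016,-0.036,0],
    [0,0.016,-0.035,0],
    [0.03,0.003,0,0],
    [0.03,0,0,0],
    [0.014,0,0,0],
    [0.007,0,0,0],
    [0.003,0,0,0],
    [0,0,0,0],
  ],
  hand=0,
)

```text
time_s: 24.7
position: [0.4969, -0.2562, 0.1043]
tcp_rot: [1.587, 1.57, -0.31]
contact_force: [0.3, 0.7, -0.7]
width: 0.0003
```

Run:
```python
from h import *
info()
p=snap('side','s20')
a=p['image'][190:290,260:410];cv2.imwrite('pics/z20s.png',cv2.resize(a,(750,500),interpolation=2))
```

```text
t 24.7 tip nest mm [-82.2 -74.3  10.3] tip vice0 mm [ 22.2  46.6 -11.7] F nest [ 0.1  0.8 -0.7] w 0.0003
toolaxes in nest x,y,z: [[0.001, 0.0, -1.0], [1.0, 0.003, 0.001], [0.003, -1.0, -0.0]]
```

View pics/z20s.png

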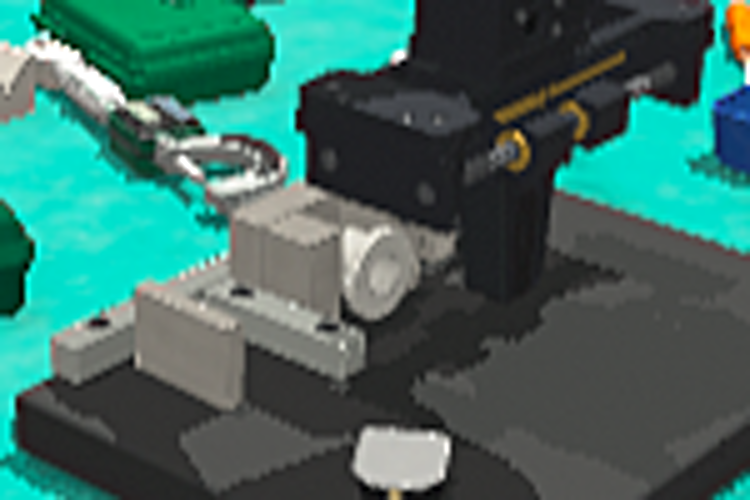

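move_arm(
  targets=[
    [0,0.006,0.0015,0],
    [0,0.006,0,0],
    [0,0.006,0,0],
    [0,0.004,0,0],
    [0,0.002,0,0],
    [0,0.001,0,0],
    [0,0.001,0,0],
  ],
)

```text
time_s: 25.45
position: [0.5205, -0.2656, 0.1036]
tcp_rot: [-1.776, 1.57, 2.61]
contact_force: [-0.6, 0.5, -0.2]
width: 0.0004
```

move_arm(
  targets=[
    [-0.0003,0.001,0,0],
  ],
)

```text
time_s: 25.55
position: [0.5214, -0.2659, 0.1039]
tcp_rot: [-1.75, 1.57, 2.636]
contact_force: [-0.3, -0.6, 0.2]
width: 0.0001
```

move_arm(
  targets=[
    [-0.0003,0.001,0,0],
  ],
)

```text
time_s: 25.65
position: [0.5223, -0.2663, 0.1043]
tcp_rot: [-1.695, 1.57, 2.691]
contact_force: [-0.1, 0.1, -0.4]
width: 0.0007
```

move_arm(
  targets=[
    [-0.0003,0.001,0,0],
  ],
)

```text
time_s: 25.75
position: [0.5234, -0.2667, 0.1047]
tcp_rot: [-1.584, 1.571, 2.802]
contact_force: [0.7, -0.3, -0.2]
width: 0.0005
```

Run:
```python
from h import *
info()
```

```text
t 25.75 tip nest mm [-53.8 -75.7  10.7] tip vice0 mm [ 50.3  42.2 -11.3] F nest [ 0.8 -0.  -0.2] w 0.0005
toolaxes in nest x,y,z: [[-0.0, 0.0, -1.0], [1.0, 0.003, -0.0], [0.003, -1.0, -0.0]]
```

move_arm(
  targets=[
    [0,0.0007,0,0],
  ],
)

```text
time_s: 25.85
position: [0.5237, -0.2668, 0.1047]
tcp_rot: [-1.642, 1.57, 2.744]
contact_force: [-4.4, 1.0, 2.4]
width: 0.0004
```

move_arm(
  targets=[
    [0,0.0007,0,0],
  ],
)

```text
time_s: 25.95
position: [0.5238, -0.2668, 0.1046]
tcp_rot: [-1.628, 1.568, 2.758]
contact_force: [-5.8, 1.9, 4.3]
width: 0.0003
```

move_arm(
  targets=[
    [0,0.0007,0,0],
  ],
)

```text
time_s: 26.05
position: [0.5239, -0.2668, 0.1045]
tcp_rot: [-1.63, 1.567, 2.757]
contact_force: [-8.4, 2.8, 7.0]
width: 0.0006
```

Run:
```python
from h import *
info()
```

```text
t 26.05 tip nest mm [-53.5 -75.6  10.5] tip vice0 mm [ 50.6  42.2 -11.5] F nest [-8.8 -0.   7. ] w 0.0006
toolaxes in nest x,y,z: [[-0.004, 0.0, -1.0], [1.0, 0.003, -0.004], [0.003, -1.0, -0.0]]
```

The tip stalls at the same place, x = -53.5, as when the vice was first home on the rail. Retreating for a last check.

move_arm(
  targets=[
    [0,-0.002,0,0],
    [0,-0.004,0,0],
    [0,-0.01,0,0],
    [0,-0.015,0,0],
    [-0.04,0,0,0],
    [-0.04,0,0,0],
    [0,-0.03,0.04,0],
    [0,-0.03,0.045,0],
    [0,-0.03,0.045,0],
    [0,-0.02,0.045,0],
    [0,-0.02,0.045,0],
    [0,0,0.04,0],
    [0,0,0,0],
  ],
)

```text
time_s: 27.35
position: [0.2939, -0.4609, 0.1854]
tcp_rot: [0.584, 1.567, -1.318]
contact_force: [-0.7, -0.2, 1.3]
width: 0.0005
```

Run:
```python
from h import *
info()
p=snap('side','s21');q=snap('top','t21')
a=p['image'][200:275,270:370];cv2.imwrite('pics/z21s.png',cv2.resize(a,(800,600),interpolation=2))
b=q['image'][195:270,290:390];cv2.imwrite('pics/z21t.png',cv2.resize(b,(800,600),interpolation=2))
T=load('t0')
for l in ['loupe','gauge_block_50','oil_bottle']:
    for c in (p,q): print(l,[(round(r['confidence'],2),r['pixel']) for r in viewer.masks_of(l,c)][:1])
```

```text
t 27.35 tip nest mm [-207.9 -333.9   91.4] tip vice0 mm [-130.3 -198.2   69.4] F nest [-0.6 -0.4  1.3] w 0.0005
toolaxes in nest x,y,z: [[0.002, -0.003, -1.0], [1.0, -0.002, 0.002], [-0.002, -1.0, 0.003]]Traceback (most recent call last):
  File "<stdin>", line 6, in <module>
  File "h.py", line 9, in load
    def load(t): return pickle.load(open(f'pics/{t}.pkl','rb'))
                                    ~~~~^^^^^^^^^^^^^^^^^^^^^^
FileNotFoundError: [Errno 2] No such file or directory: 'pics/t0.pkl'
```

View pics/z21s.png

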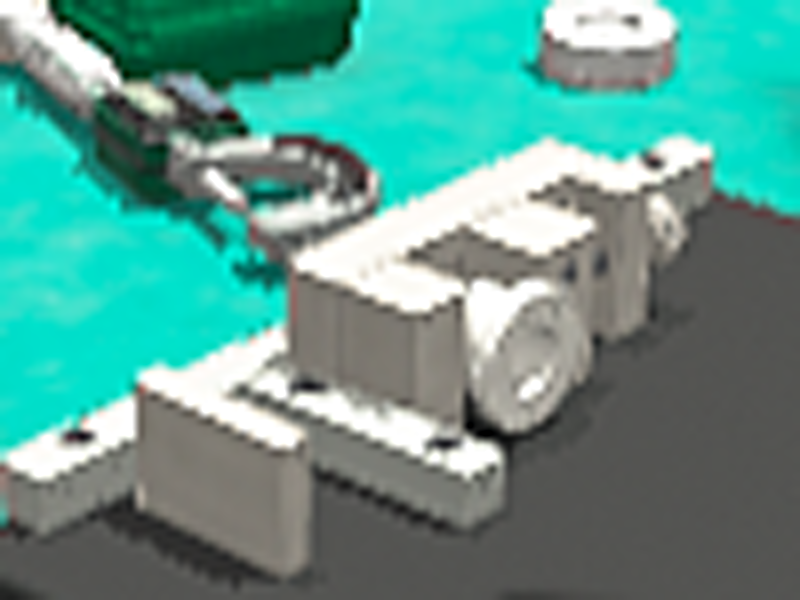

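View pics/z21t.png

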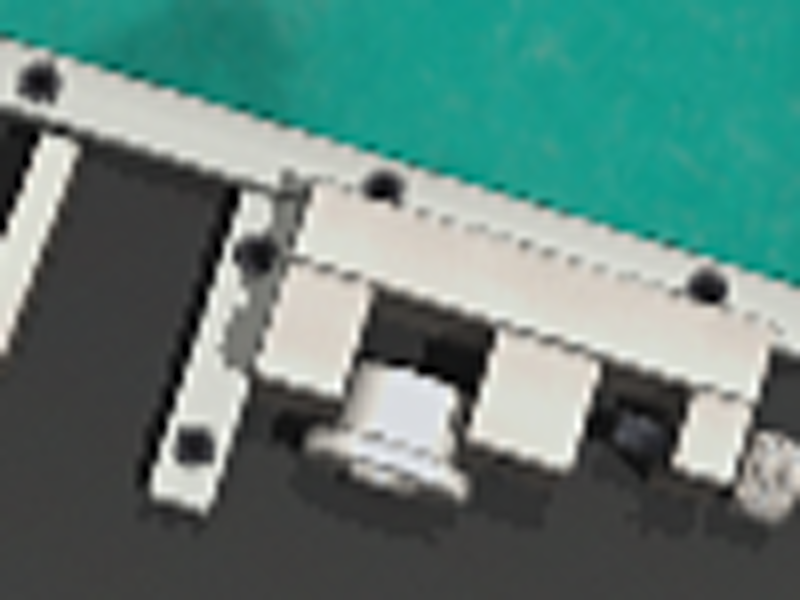

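The pictures match those from before the last press. In the top view the underside edge lies along the rail from (315,182) to (765,322), and the jaw end meets the stop at (257,378). A bystander check, then I'll hand in.

Run:
```python
from h import *
for n in('side','top'):
    c=viewer.read_camera(n)
    for l in ['loupe','gauge_block_50','oil_bottle']: print(n,l,[(round(r['confidence'],2),r['pixel']) for r in viewer.masks_of(l,c)][:1])
    o=load(n+'0')['image'].astype(int); d=np.abs(c['image'].astype(int)-o).max(2)
    if n=='side': print('bottle diff',d[270:325,228:256].mean(),'loupe',d[270:295,328:352].mean(),'gauge',d[245:272,286:310].mean())
    else: print('bottle diff',d[198:224,198:222].mean(),'loupe',d[270:298,255:282].mean(),'gauge',d[208:235,284:300].mean())
order.close_job()
```

```text
side loupe [(0.77, [285.8, 341.6])]
side gauge_block_50 [(0.62, [257.8, 298.6])]
side oil_bottle [(0.6, [305.6, 240.2])]
bottle diff 5.226623376623377 loupe 2.55 gauge 5.942901234567901
top loupe [(0.57, [284.1, 269.4])]
top gauge_block_50 [(0.78, [225.7, 290.5])]
top oil_bottle [(0.63, [210.0, 208.8])]
bottle diff 3.0625 loupe 4.067460317460317 gauge 3.2893518518518516
the job is handed in; nothing more can be done
```

The vice is on its side in the corner, with its underside flush along the back rail and its fixed-jaw end against the end stop. I handed the job in at about 27.5 s; no verdict was reported.

- **Tipping:** I pushed at the brow with closed fingertips, letting the tip rise with the edge. The vice went over cleanly at about 45 degrees.
- **Pushing home:** I pushed the jaw tops with the open fingers on either side of the bush until the vice met the rail. I then pushed the knob until it met the end stop, and gave one last light press on the moving jaw.
- **Problem on the way:** The first push to the rail, with the tips 19 mm above the plate, pressed down on the vice and seemed to lean it slightly towards the rail. I backed off, it settled flat, and pushing lower with a slight rise cured it. The highest force I read was about 16 N.
- **Last checks:** The two-view fit, taken before the last light press, put the heel 0.9 mm from the rail and 0.6 mm from the stop, with no measurable skew. That is within the 2 mm camera calibration error. The last press stalled where the vice had first met the rail, and the pictures afterwards looked the same. The knob push met a clear force rise at the stop.
- **Bystanders:** The gauge block, loupe and oil bottle showed no visible movement. The network's points for them shifted by up to about 5 pixels, but comparing the pictures directly showed almost no change.

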